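Pack the oil pot and box into the corner of the tray

ROBOT

A 7-joint arm with a two-finger parallel gripper is mounted at the origin on the work surface. World frame = base frame: x ahead of the robot, y to its left, z up, the work surface at z = 0. Lengths are in m, angles in rad, forces in N, time in s.
With the tool pointing down it reaches from about 0.425 to 0.95 m from the base axis. Payload 4.7 kg.
Tool frame: the origin (TCP) lies at the very end of the fingers, on their centre line; the grasp point (between the pads) lies 19 mm behind it; x points along the fingers, z is the direction in which the jaws open and shut, and the axes are right-handed (so a half turn about x gives the same grasp; the last joint's range is limited). The gripper opens to 87 mm and grips with 3 to 60 N. Pads are 19 mm wide; open, the fingers measure 117 mm over their backs; the gripper's body (75 mm by 190 mm) begins 51 mm behind the grasp point.
Start: joints at [-1.338, 0.469, -0.049, 1.532, 0.024, 1.141, -0.082], TCP at [0.175, 0.652, 0.223] pointing down, gripper open.
Joint ranges: [-2.59, 2.59], [-0.33, 1.99], [-1.39, 1.29], [0.1, 2.45], [-1.04, 4.18], [0.21, 1.99], [-2.66, 2.66]. Speed limits (rad/s): [2.57, 2.57, 3.14, 3.14, 3.14, 3.14, 3.14].

INTERFACE

Orientations are given as a rotation vector (axis times angle).
In Python, from bench import bot, eyes gives the robot as it stands.
- The arm moves only by the tool play_rows, never from a script. Its argument "motion" is a list of rows, each an object of numbers: "dx", "dy", "dz": the shift along the tool's x, y, z scaled (see below); "rx", "ry", "rz": the turn, a rotation vector about the tool's x, y, z scaled (see below); "fingers": the closure, from -1 (fully open) to 1 (shut). A call has 1 to 20 rows; each row is the pose to reach, as a shift and turn from the pose commanded when the call began, along the tool's axes at that moment; what a row does not reach only later rows make up. The controller multiplies each number of a shift by 0.2 m and each number of a turn by pi/2 rad. A row lasts 1/10 s, in which the tool goes at most 50 mm and 8.59 degrees, less where a joint would pass 70% of its speed; a pose out of reach is approached as far as the arm can. A call with a number of a shift or a turn outside -1 to 1 is refused whole. A call with a gripper value outside its range is refused whole. The fingers move at their own pace and stop on an object; the grip force is fixed at half the most. Time passes only in rows, so rows that repeat a pose let the fingers close. It gives the time, the measured TCP pose, the force and the opening at its end, in the units of the state.
- bot.read_state(): the state, without advancing time (a new reading comes with each control period).
- eyes.snapshot(name): name is "scene" or "side" or "wrist"; returns a dict with "image" (384x512x3 uint8, red, green, blue), "vfov" (degrees; the focal length in pixels is half the picture's height over the tangent of half this angle, whatever the lens; pixels are square), "cx", "cy" (the principal point, pixels), "cam_to_world" (4x4, takes a point from camera to world coordinates). Camera axes: x right, y down, z forward; pixel columns grow to the right and rows downward; lengths in m; the calibration is good to about 2 mm. A picture is of the moment at which its call begins. There is no depth.
- bot.hand_in(): hands the job in, once; it reports no verdict.
The state is a dict: "time_s": time; "qpos": joint angles; "joint_velocities": joint speeds; "joint_efforts": joint torques, N m; "tcp_pos": TCP position; "tool_rot": TCP orientation; "force": force on the tool from outside, world axes, zero at the start; "torque": the same for the moment, N m; "opening": opening from 0.0 (shut) to 1.0 (fully open).
Only numpy, scipy, OpenCV 4.12 (cv2) and the standard library are available. Lean on these libraries where they do the work, as an engineer would, in place of code of your own. Each camera call takes 0.05 s, during which the arm holds its last target.

TASK

Pack the serving tray so that nothing slides about when it is carried: raise the steel oil pot's wire handle, lift the pot off its stand by it, set it gently down in the tray and get it fully home in the tray's far corner on the stand's side, touching both raised edges. Then slide the white box along the tray, without lifting it, until it is flush against the far edge and snug against the pot. Do not tip the pot, shove the tray along the table or disturb the stand or the other things.

Things in the scene. Friction and masses are not known exactly. Their poses are not given: they have to be found in the camera images.
- tray: Loose wooden serving tray, 1.6 kg, flat on the table. Outer size 240 mm (x) by 340 mm (y), floor 6 mm thick; four raised edges 10 mm thick, tops 26 mm above the table; inside 220 by 320 mm. A loop handle reaches 24 mm beyond each y end. Origin: centre of its underside; x points to its far edge, away from the robot, y to its left end. It slides on the table if pushed with over about 12 N.
- tray_corner (a point): The wanted corner of the tray, on its floor: where the inner faces of the far (+x) edge and of the end nearest the stand (-y) meet. Axes as the tray's.
- stand: Loose three-legged dark steel stand, 110 mm across, 0.6 kg. Origin: centre of its underside. Its plate, where the pot stands, is 50 mm up, with a thin lip to 56 mm around it.
- pot_mid (a point): Steel oil pot with a closed flat lid, upright on the stand: body 92 mm across, lid 96 mm across and 76.5 mm above the underside; about 0.65 kg (varies). This point lies on its axis, 36 mm above the underside; z up. Its only grip is its swinging wire handle (see handle_axis). Pushed hard up at the handle, the pot tips.
- handle_axis (a point): On the pot's axis, 26 mm above pot_mid: the handle swings about the pot's y here. Its top bar, a wooden sleeve along y, 14 mm thick, 60 mm long, is 55 mm from this axis; arms at y +-53 mm. It lies up to 60 degrees over to the pot's +x or -x side, NOT reported: look, or feel for it. Friction holds it; under 3 N along its arc swings it, but a level push on it when low jams; stops at 63 degrees.
- box_mid (a point): White plastic box with a round twist cap, standing loose in the tray near its left end: 60 mm (x) by 84 mm (y) by 48 mm high, 0.3 kg; the cap, 44 mm across, reaches 62 mm above the underside. This point is the middle of the box body, 24 mm above its underside; z is up.
- thali: Bystander: round steel plate with a raised rim, 220 mm across, 20 mm high. Origin: centre of its underside.
- diya1: Bystander: small painted clay lamp on the thali, 68 mm across, 25 mm high. Origin: centre of its underside.
- diya2: Bystander: a second such clay lamp on the thali. Origin: centre of its underside.
- bowl: Bystander: frosted glass bowl, 120 mm across, 55 mm high. Origin: centre of its underside.
Mind the look-alikes: they are no part of the job. What is meant by the part that bears box_mid is not black or yellow, and is the smaller of those in its own colour.

How it is judged:
On the way, in this order (a step that is already met when the one before it is completed fails the run):
1. the pot is lifted clear of the stand (height (world z) of pot_mid above 0.098 m and contact force between pot and stand below 0.1 N), for 0.2 s.
2. the pot stands home in the tray's far corner on the stand's side, within 4 mm of both raised edges (x of pot_mid in the frame of tray above 0.06 m and y of pot_mid in the frame of tray below -0.11 m and z of pot_mid in the frame of tray between 0.038 and 0.046 m and angle between pot_mid's own z axis and vertical below 0.05 rad), for 0.3 s.
At the end, for the whole second after the job is handed in: The pot stands upright on the tray floor, within 4 mm of both the far edge and the stand-side edge; the box stands upright, flush (within 4 degrees) and within 4 mm of the far edge, and within 4 mm of the pot; both are at rest (all of step 2 and ((x of box_mid in the frame of tray above 0.076 m and angle between the x axis of box_mid and the x axis of tray, either way round below 0.07 rad and horizontal distance between box_mid and pot_mid below 0.0935 m) or (x of box_mid in the frame of tray above 0.064 m and angle between the y axis of box_mid and the x axis of tray, either way round below 0.07 rad and horizontal distance between box_mid and pot_mid below 0.0803 m)) and linear speed of each of pot, box below 0.01 m/s and angle between box_mid's own z axis and vertical below 0.05 rad); the robot touches nothing.
It fails at once if the pot is tipped more than 20 degrees (angle between pot_mid's own z axis and vertical above 0.35 rad).
It fails at once if the pot is dropped or rammed in the tray (more than 55 N) (contact force between pot and tray above 55 N).
It fails at once if the tray is shoved more than 20 mm (distance of tray from where it was at the start of the episode above 0.02 m).
It fails at once if the stand is shifted more than 25 mm, or the thali, a lamp or the bowl more than 15 mm (distance of stand from where it was at the start of the episode above 0.025 m or distance of any of thali, diya1, diya2, bowl from where it was at the start of the episode above 0.015 m).
It fails at once if the box is lifted more than 10 mm off the tray floor (z of box_mid in the frame of tray above 0.04 m).
It also fails if it takes over 72 s, if anything falls off the work surface, if the arm or the gripper's body presses on something with over 40 N, if the wrist force passes 120 N, or if a joint passes its speed limit or range.

## Working session

There is one attempt and no reset: what is moved stays moved. The work goes in short steps, Python scripts to look and compute and a tool call to move; the robot and the scene stay as the last step left them, time stands still between calls to the robot, and variables do not carry over. Pictures are saved under pics/ and viewed, and the job is handed in when it is done.

Besides the shell and the picture viewer there is one more tool, called after "Emit:" as name(argument=value, ...) on one line, values as JSON. play_rows: Moves the arm, as the interface text tells. Its arguments: {"type":"object","properties":{"motion":{"type":"array","items":{"type":"object","properties":{"dx":{"type":"number"},"dy":{"type":"number"},"dz":{"type":"number"},"rx":{"type":"number"},"ry":{"type":"number"},"rz":{"type":"number"},"fingers":{"type":"number"}}}}},"required":["motion"]}

```bash
ls; mkdir -p pics
cat > h.py <<'E'
import numpy as np, cv2, json
from bench import bot, eyes
from scipy.spatial.transform import Rotation as R
def snap(n,tag):
    s=eyes.snapshot(n); cv2.imwrite(f'pics/{tag}.png',cv2.cvtColor(np.array(s['image']),cv2.COLOR_RGB2BGR))
    np.savez(f'pics/{tag}.npz',**{k:np.array(v) for k,v in s.items()}); return s
def load(tag): return dict(np.load(f'pics/{tag}.npz'))
def ray(s,u,v):
    f=s['image'].shape[0]/2/np.tan(np.radians(s['vfov'])/2); T=np.array(s['cam_to_world'])
    d=T[:3,:3]@np.array([(u-s['cx'])/f,(v-s['cy'])/f,1]); return T[:3,3],d/np.linalg.norm(d)
def onz(s,u,v,z):
    o,d=ray(s,u,v); return o+d*(z-o[2])/d[2]
def proj(s,p):
    f=s['image'].shape[0]/2/np.tan(np.radians(s['vfov'])/2); T=np.array(s['cam_to_world'])
    q=T[:3,:3].T@(np.array(p)-T[:3,3]); return np.array([s['cx']+f*q[0]/q[2],s['cy']+f*q[1]/q[2]])
E
python3 - <<'E'
from h import *
for n in ['scene','side','wrist']:
    s=snap(n,n+'0'); print(n,s['vfov'],s['cx'],s['cy'],np.round(s['cam_to_world'],3).tolist())
print(bot.read_state())
E
```

```text
pics
scene 46.6519390250686 260.66995316900807 186.2833005453435 [[0.4, 0.574, -0.714, 1.592], [0.916, -0.234, 0.325, -0.548], [0.02, -0.785, -0.62, 1.021], [0.0, 0.0, 0.0, 1.0]]
side 56.96119100381757 252.1141980401729 189.80745179812496 [[0.921, -0.3, 0.249, 0.272], [-0.39, -0.695, 0.604, -0.734], [-0.008, -0.653, -0.757, 0.928], [0.0, 0.0, 0.0, 1.0]]
wrist 71.98623839599125 250.8877306182187 191.62895720281043 [[0.259, 0.937, 0.233, 0.113], [0.966, -0.251, -0.064, 0.67], [-0.002, 0.242, -0.97, 0.385], [0.0, 0.0, 0.0, 1.0]]
{'time_s': 0.15, 'qpos': array([-1.33789446,  0.46928232, -0.04859647,  1.53338387,  0.02412258,
        1.14098788, -0.08231582]), 'joint_velocities': array([-0.00073407, -0.0026319 , -0.00028869, -0.00339921, -0.00066732,
       -0.00152827,  0.00062176]), 'joint_efforts': array([ 4.04913808e-04, -5.08425987e+01, -8.08413397e-02, -2.36422080e+01,
       -6.13496709e-02,  3.56013759e-02,  1.11606739e-04]), 'tcp_pos': array([0.17457823, 0.65157991, 0.22173798]), 'tool_rot': array([-1.01517869,  1.32289531,  1.01359912]), 'force': array([-0.93136056,  0.53480826, -0.75731525]), 'torque': array([ 0.0318886 ,  0.05946473, -0.02467307]), 'opening': 1.0041565910196775}
```

View pics/scene0.png

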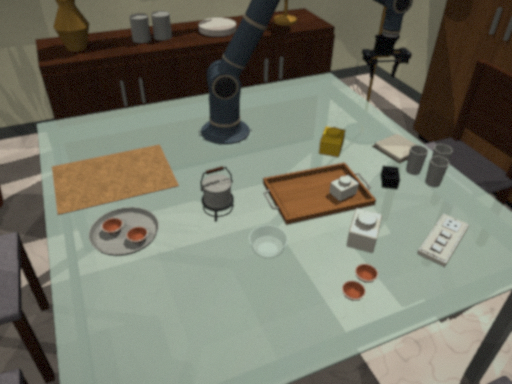

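View pics/side0.png

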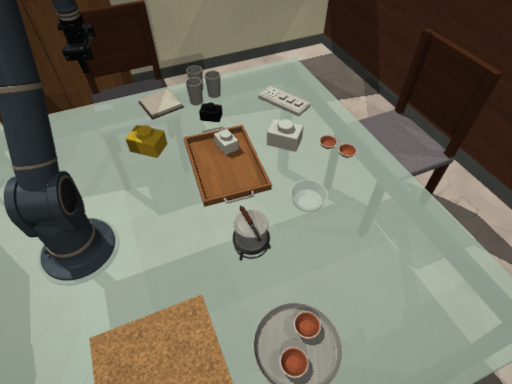

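View pics/wrist0.png

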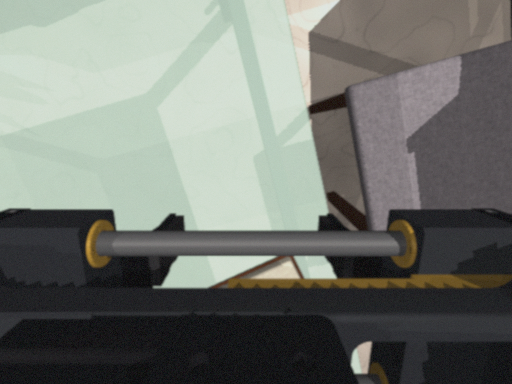

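Box candidates (scene): white in the tray (344,187), larger white outside the tray (365,230), black (390,177), yellow (332,141). The smaller white one in the tray fits. I'll enlarge it and the pot.

Run:
```python
import cv2
a=cv2.imread('pics/scene0.png');b=cv2.imread('pics/side0.png')
cv2.imwrite('pics/c1.png',cv2.resize(a[150:270,185:395],None,fx=3.8,fy=3.8,interpolation=cv2.INTER_CUBIC))
cv2.imwrite('pics/c2.png',cv2.resize(b[110:270,170:340],None,fx=3.7,fy=3.7,interpolation=cv2.INTER_CUBIC))
```

```text
(no output)
```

View pics/c1.png

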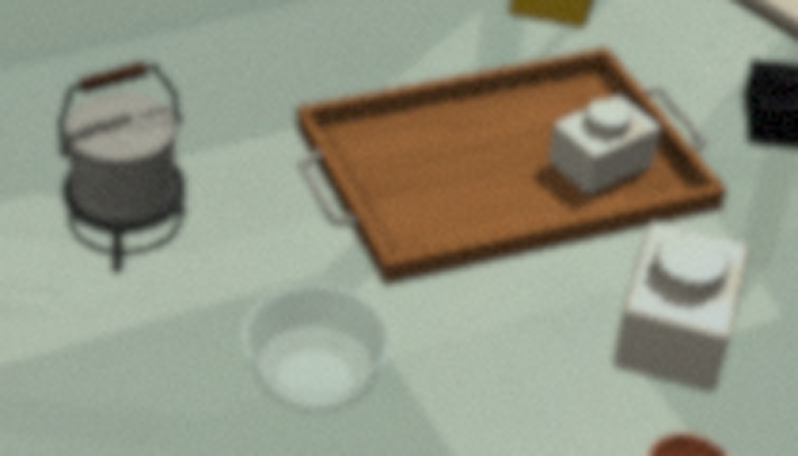

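View pics/c2.png

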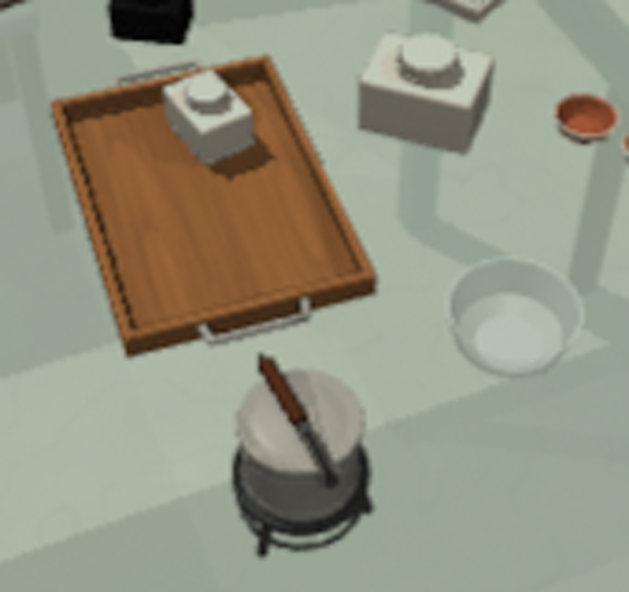

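The box is confirmed: the smaller white one stands in the tray; the larger one is outside it. Next I'll measure the tray, pot, handle and box.

```bash
cat > m.py <<'E'
from h import *
def tri(sa,pa,sb,pb):
    o1,d1=ray(sa,*pa);o2,d2=ray(sb,*pb)
    t=np.linalg.lstsq(np.stack([d1,-d2],1),o2-o1,rcond=None)[0]
    p,q=o1+t[0]*d1,o2+t[1]*d2
    return (p+q)/2,np.linalg.norm(p-q)
A=load('scene0');B=load('side0')
E
python3 - <<'E'
from m import *
for n,s in [('scene',A),('side',B)]:
    hsv=cv2.cvtColor(s['image'],cv2.COLOR_RGB2HSV)
    m=((hsv[...,0]<18)&(hsv[...,1]>110)).astype(np.uint8)
    k=np.zeros_like(m)
    if n=='scene': k[155:230,250:385]=1
    else: k[115:212,175:280]=1
    m=cv2.morphologyEx(m*k,cv2.MORPH_OPEN,np.ones((3,3)))
    c=max(cv2.findContours(m,cv2.RETR_EXTERNAL,cv2.CHAIN_APPROX_NONE)[0],key=cv2.contourArea)
    h=cv2.convexHull(c); ap=cv2.approxPolyDP(h,3,True)[:,0]
    print(n,ap.tolist(),cv2.contourArea(c))
    for p in ap: print(p, onz(s,*p,0.026).round(4), onz(s,*p,0).round(4))
# triangulate sleeve ends
def fs(x,y):return (185+x/3.8-.37,150+y/3.8-.37)
def fb(x,y):return (170+x/3.7-.36,110+y/3.7-.36)
print(tri(A,fs(82,82),B,fb(302,417)),tri(A,fs(145,69),B,fb(266,365)))
print(tri(A,fs(145,69),B,fb(302,417)),tri(A,fs(82,82),B,fb(266,365)))
E
```

```text
scene [[373, 203], [287, 222], [264, 179], [344, 164], [373, 197]] 3362.5
[373 203] [0.6775 0.2984 0.026 ] [0.6536 0.3206 0.    ]
[287 222] [ 0.6505 -0.0211  0.026 ] [ 0.626  -0.0073  0.    ]
[264 179] [0.4096 0.0032 0.026 ] [0.3787 0.0176 0.    ]
[344 164] [0.4387 0.3297 0.026 ] [0.4086 0.3527 0.    ]
[373 197] [0.6501 0.3175 0.026 ] [0.6254 0.3401 0.    ]
side [[242, 126], [270, 188], [204, 205], [185, 138]] 3929.5
[242 126] [0.6623 0.3105 0.026 ] [0.6736 0.3407 0.    ]
[270 188] [ 0.6269 -0.0314  0.026 ] [ 0.6372 -0.0111  0.    ]
[204 205] [ 0.3993 -0.013   0.026 ] [0.403  0.0078 0.    ]
[185 138] [0.4334 0.3311 0.026 ] [0.4381 0.3619 0.    ]
(array([ 0.47470582, -0.23273207,  0.17089754]), np.float64(0.0007994170847925155)) (array([ 0.47003674, -0.1751096 ,  0.1654002 ]), np.float64(0.0013430148100018343))
(array([ 0.47870201, -0.1964442 ,  0.15787267]), np.float64(0.047272936917248376)) (array([ 0.4670861 , -0.21358582,  0.18046159]), np.float64(0.0437498524626831))
```

Run:
```python
from m import *
for n,s,box in [('scene',A,(160,225,195,240)),('side',B,(205,260,225,280))]:
    y0,y1,x0,x1=box
    im=s['image'][y0:y1,x0:x1]
    cv2.imwrite(f'pics/p_{n}.png',cv2.resize(cv2.cvtColor(im,cv2.COLOR_RGB2BGR),None,fx=10,fy=10,interpolation=cv2.INTER_CUBIC))
```

```text
(no output)
```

View pics/p_scene.png

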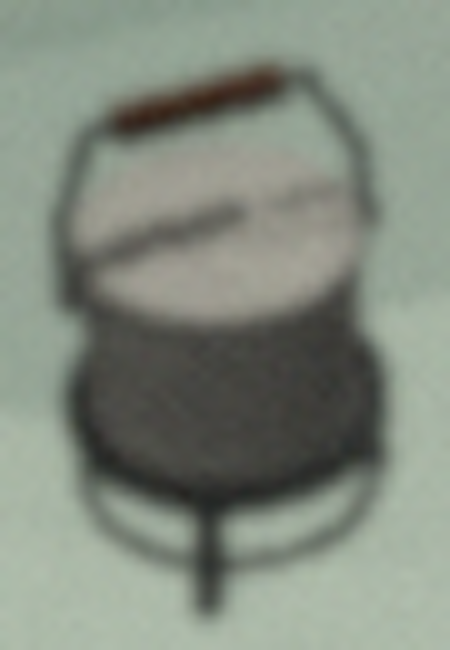

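View pics/p_side.png

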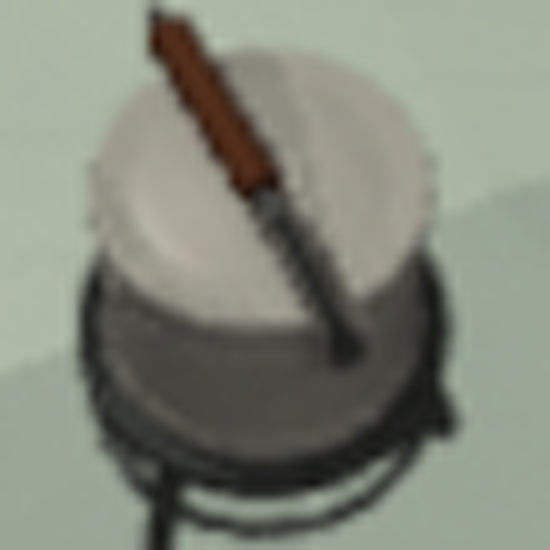

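Run:
```python
from m import *
print('lid',onz(A,215.8,182.7,.1265),onz(B,250.9,223.3,.1265),tri(A,(215.8,182.7),B,(250.9,223.3)))
# lid width
print(onz(A,195+6,182.9+1.5,.1265),onz(A,195+35.7,180,.1265),onz(B,225+8.7,223.3,.1265),onz(B,225+43.2,223.3,.1265))
print('pivots -y', tri(A,(201.3,189),B,(259,239.5)), onz(B,259,239.5,.112), onz(A,201.3,189,.112), '+y', onz(A,231.5,181.2,.112))
# sleeve ends from 10x crops
e1=tri(A,(195+11.5-.5,160+12-.5),B,(225+25.8-.5,205+18.8-.5));e2=tri(A,(195+28.2-.5,160+7.8-.5),B,(225+16.8-.5,205+2.8-.5))
print(e1,e2,np.linalg.norm(e1[0]-e2[0]),(e1[0]+e2[0])/2)
```

```text
lid [ 0.48799236 -0.20659034  0.1265    ] [ 0.48445149 -0.20638999  0.1265    ] (array([ 0.4850341 , -0.20538792,  0.12433307]), np.float64(0.0007208021051951818))
[ 0.47847204 -0.25393535  0.1265    ] [ 0.49269565 -0.15647743  0.1265    ] [ 0.44074917 -0.18758771  0.1265    ] [ 0.52836534 -0.22528327  0.1265    ]
pivots -y (array([ 0.48702601, -0.25644062,  0.1144467 ]), np.float64(4.56751968039626e-05)) [ 0.48767485 -0.2550288   0.112     ] [ 0.4840283 -0.2556296  0.112    ] +y [ 0.48204566 -0.14996867  0.112     ]
(array([ 0.47199518, -0.23267258,  0.16792356]), np.float64(0.0006711236018904128)) (array([ 0.47004682, -0.1746844 ,  0.16801982]), np.float64(0.0003902513813460597)) 0.05802098564684263 [ 0.471021   -0.20367849  0.16797169]
```

```bash
cat >> h.py <<'E'
def cmd(target,Rt=None,ps=None):
    """row numbers to reach world target from current pose"""
    st=bot.read_state(); p=np.array(st['tcp_pos']); R0=R.from_rotvec(st['tool_rot'])
    d=R0.inv().apply(np.array(target)-p)/.2
    r=np.zeros(3) if Rt is None else (R0.inv()*Rt).as_rotvec()/(np.pi/2)
    print('shift',d.round(4),'turn',r.round(4), 'tcp',p.round(4),'F',np.round(st['force'],2),'t',st['time_s'],'op',round(st['opening'],3))
def down(zaxis_deg):
    a=np.radians(zaxis_deg); x=np.array([0,0,-1.]); z=np.array([np.cos(a),np.sin(a),0]); y=np.cross(z,x)
    return R.from_matrix(np.stack([x,y,z],1))
E
python3 - <<'E'
from h import *
st=bot.read_state()
Rt=R.from_rotvec(st['tool_rot']).as_matrix(); print(Rt.round(3))
T=eyes.snapshot('wrist')['cam_to_world']; 
print((Rt.T@(T[:3,3]-st['tcp_pos'])).round(4)); print((Rt.T@T[:3,:3]).round(3))
for a in (0,180,90,-90,-5,175): cmd([.52,.10,.25],down(a))
E
```

```text
[[-0.    -0.966  0.259]
 [-0.001  0.259  0.966]
 [-1.    -0.    -0.001]]
[-0.1631  0.0646  0.0011]
[[-0.    -0.242  0.97 ]
 [-0.    -0.97  -0.242]
 [ 1.    -0.     0.   ]]
shift [-0.1379 -2.3821 -2.2177] turn [ 8.334e-01 -7.000e-04  5.000e-04] tcp [0.1746 0.6517 0.2219] F [-0.   -0.15 -0.1 ] t 0.2 op 1.0
shift [-0.1379 -2.3821 -2.2177] turn [-1.1666e+00 -5.0000e-04 -7.0000e-04] tcp [0.1746 0.6517 0.2219] F [-0.   -0.15 -0.1 ] t 0.2 op 1.0
shift [-0.1379 -2.3821 -2.2177] turn [-1.666e-01 -8.000e-04 -1.000e-04] tcp [0.1746 0.6517 0.2219] F [-0.   -0.15 -0.1 ] t 0.2 op 1.0
shift [-0.1379 -2.3821 -2.2177] turn [ 1.8334e+00 -2.0000e-04  1.1000e-03] tcp [0.1746 0.6517 0.2219] F [-0.   -0.15 -0.1 ] t 0.2 op 1.0
shift [-0.1379 -2.3821 -2.2177] turn [ 8.889e-01 -6.000e-04  5.000e-04] tcp [0.1746 0.6517 0.2219] F [-0.   -0.15 -0.1 ] t 0.2 op 1.0
shift [-0.1379 -2.3821 -2.2177] turn [-1.1111e+00 -6.0000e-04 -7.0000e-04] tcp [0.1746 0.6517 0.2219] F [-0.   -0.15 -0.1 ] t 0.2 op 1.0
```

Emit:
play_rows(motion=[{"dx": -0.3,"dy": -0.5,"dz": -0.46,"rx": 0.4},{"dx": -0.5,"dy": -1,"dz": -0.93,"rx": 0.833},{"dx": -0.5,"dy": -1,"dz": -0.93,"rx": 0.833},{"dx": -0.5,"dy": -1,"dz": -0.93,"rx": 0.833},{"dx": -0.5,"dy": -1,"dz": -0.93,"rx": 0.833},{"dx": -0.5,"dy": -1,"dz": -0.93,"rx": 0.833},{"dx": -0.5,"dy": -1,"dz": -0.93,"rx": 0.833},{"dx": -0.5,"dy": -1,"dz": -0.93,"rx": 0.833},{"dx": -0.5,"dy": -1,"dz": -0.93,"rx": 0.833},{"dx": -0.5,"dy": -1,"dz": -0.93,"rx": 0.833}])

```text
validation failed for argument at $.mo...
```

```bash
python3 -c "
from h import *
cmd([.53,.06,.40],down(0)); print(bot.read_state()['qpos'])"
```

```text
shift [-0.8877 -2.4821 -2.3989] turn [ 8.334e-01 -7.000e-04  5.000e-04] tcp [0.1746 0.6517 0.2219] F [-0.   -0.15 -0.1 ] t 0.2 op 1.0
[-1.33790669  0.46919388 -0.04859836  1.53321038  0.02406261  1.14099251
 -0.08224805]
```

Emit:
play_rows(motion=[{"dx": -0.3,"dy": -0.5,"dz": -0.46,"rx": 0.4,"ry": 0.0,"rz": 0.0,"fingers": -1.0},{"dx": -0.5,"dy": -0.99,"dz": -0.93,"rx": 0.833,"ry": 0.0,"rz": 0.0,"fingers": -1.0},{"dx": -0.5,"dy": -0.99,"dz": -0.93,"rx": 0.833,"ry": 0.0,"rz": 0.0,"fingers": -1.0},{"dx": -0.5,"dy": -0.99,"dz": -0.93,"rx": 0.833,"ry": 0.0,"rz": 0.0,"fingers": -1.0},{"dx": -0.5,"dy": -0.99,"dz": -0.93,"rx": 0.833,"ry": 0.0,"rz": 0.0,"fingers": -1.0},{"dx": -0.5,"dy": -0.99,"dz": -0.93,"rx": 0.833,"ry": 0.0,"rz": 0.0,"fingers": -1.0},{"dx": -0.5,"dy": -0.99,"dz": -0.93,"rx": 0.833,"ry": 0.0,"rz": 0.0,"fingers": -1.0},{"dx": -0.5,"dy": -0.99,"dz": -0.93,"rx": 0.833,"ry": 0.0,"rz": 0.0,"fingers": -1.0},{"dx": -0.5,"dy": -0.99,"dz": -0.93,"rx": 0.833,"ry": 0.0,"rz": 0.0,"fingers": -1.0},{"dx": -0.5,"dy": -0.99,"dz": -0.93,"rx": 0.833,"ry": 0.0,"rz": 0.0,"fingers": -1.0}])

```text
time_s: 1.2
tcp_pos: [0.3177, 0.4209, 0.3225]
tool_rot: [-0.001, 1.571, 0.001]
force: [-0.2, -0.2, -1.2]
opening: 0.997
```

```bash
python3 -c "
from h import *
cmd([.53,.06,.40],down(0)); print(bot.read_state()['qpos'])"
```

```text
shift [-0.3876 -1.8053  1.0602] turn [ 0.0004 -0.0001  0.    ] tcp [0.3177 0.4209 0.3225] F [-0.23 -0.19 -1.19] t 1.2 op 0.997
[-1.20362693  0.14580358  0.22798953  1.75434605 -0.03473915  1.24540416
 -0.96620877]
```

Emit:
play_rows(motion=[{"dx": -0.2,"dy": -0.9,"dz": 0.53,"rx": 0,"ry": 0,"rz": 0,"fingers": -1},{"dx": -0.2,"dy": -0.9,"dz": 0.53,"rx": 0,"ry": 0,"rz": 0,"fingers": -1},{"dx": -0.2,"dy": -0.9,"dz": 0.53,"rx": 0,"ry": 0,"rz": 0,"fingers": -1},{"dx": -0.2,"dy": -0.9,"dz": 0.53,"rx": 0,"ry": 0,"rz": 0,"fingers": -1},{"dx": -0.2,"dy": -0.9,"dz": 0.53,"rx": 0,"ry": 0,"rz": 0,"fingers": -1},{"dx": -0.2,"dy": -0.9,"dz": 0.53,"rx": 0,"ry": 0,"rz": 0,"fingers": -1}])

```text
time_s: 1.8
tcp_pos: [0.4252, 0.2391, 0.3632]
tool_rot: [0.003, 1.57, -0.001]
force: [-0.3, 0.0, -1.2]
opening: 0.999
```

Emit:
play_rows(motion=[{"dx": -0.19,"dy": -0.9,"dz": 0.53,"rx": 0,"ry": 0,"rz": 0,"fingers": -1},{"dx": -0.19,"dy": -0.9,"dz": 0.53,"rx": 0,"ry": 0,"rz": 0,"fingers": -1},{"dx": -0.19,"dy": -0.9,"dz": 0.53,"rx": 0,"ry": 0,"rz": 0,"fingers": -1},{"dx": -0.19,"dy": -0.9,"dz": 0.53,"rx": 0,"ry": 0,"rz": 0,"fingers": -1},{"dx": -0.19,"dy": -0.9,"dz": 0.53,"rx": 0,"ry": 0,"rz": 0,"fingers": -1},{"dx": -0.19,"dy": -0.9,"dz": 0.53,"rx": 0,"ry": 0,"rz": 0,"fingers": -1},{"dx": -0.19,"dy": -0.9,"dz": 0.53,"rx": 0,"ry": 0,"rz": 0,"fingers": -1}])

```text
time_s: 2.5
tcp_pos: [0.5292, 0.0644, 0.3995]
tool_rot: [-0.004, 1.573, 0.005]
force: [-0.3, 1.8, -0.2]
opening: 0.997
```

```bash
python3 -c "
from h import *
s=snap('wrist','w1');print(np.round(s['cam_to_world'],3).tolist())
cmd([.486,-.2055,.25],down(0)); print(bot.read_state()['qpos'])"
```

```text
[[1.0, 0.005, -0.0, 0.53], [0.005, -0.971, -0.24, 0.131], [-0.002, 0.24, -0.971, 0.563], [0.0, 0.0, 0.0, 1.0]]
shift [ 0.7471 -1.3501 -0.222 ] turn [ 0.0039 -0.0013 -0.0005] tcp [0.529  0.0647 0.3995] F [0.85 0.97 0.3 ] t 2.55 op 0.999
[-0.71818528  0.12648255  0.59332418  1.62586325 -0.07256738  1.41309495
 -0.11084156]
```

View pics/w1.png

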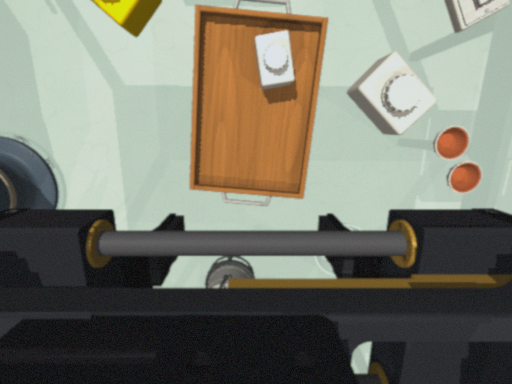

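The wrist view shows the whole tray: corners near (195,6), (327,18), (303,198) and (190,188). The box is at (275,59) with its cap. I'll fit both to sub-pixel accuracy.

```bash
cat > t.py <<'E'
from h import *
s=load('w1'); hsv=cv2.cvtColor(s['image'],cv2.COLOR_RGB2HSV)
m=((hsv[...,0]<20)&(hsv[...,1]>110)).astype(np.uint8)*255; m[205:]=0; m[:,:180]=0; m[:,340:]=0
m=cv2.morphologyEx(m,cv2.MORPH_OPEN,np.ones((5,5)))
c=max(cv2.findContours(m,cv2.RETR_EXTERNAL,cv2.CHAIN_APPROX_NONE)[0],key=cv2.contourArea)[:,0].astype(float)
def line(p):
    vx,vy,x,y=cv2.fitLine(p.astype(np.float32),cv2.DIST_HUBER,0,.01,.01).ravel(); return np.cross([x,y,1],[x+vx,y+vy,1])
# contour points are inside-pixels; push out half a pixel from centroid
hull=cv2.minAreaRect(c.astype(np.float32)); print(hull)
W=np.array([onz(s,*p,.026)[:2] for p in c])
ctr=W.mean(0)
sides={}
yaw=np.radians(-4.8)
for it in range(4):
    Rm=np.array([[np.cos(yaw),-np.sin(yaw)],[np.sin(yaw),np.cos(yaw)]])
    L=(W-ctr)@Rm
    lo,hi=L.min(0),L.max(0)
    res={}
    for k,(ax,v) in {'far':(0,hi[0]),'near':(0,lo[0]),'left':(1,hi[1]),'right':(1,lo[1])}.items():
        o=1-ax
        sel=(abs(L[:,ax]-v)<.012)&(L[:,o]>lo[o]+.03)&(L[:,o]<hi[o]-.03)
        pf=np.polyfit(L[sel,o],L[sel,ax],1); res[k]=(pf,L[sel,ax].mean(),sel.sum(), (L[sel,ax]-np.polyval(pf,L[sel,o])).std())
    yaw-= (res['far'][0][0]+res['near'][0][0])/2 
for k,r in res.items(): print(k,np.degrees(r[0][0]).round(2),r[1].round(4),r[2],r[3].round(4))
cen=ctr+Rm@np.array([(res['far'][1]+res['near'][1])/2,(res['left'][1]+res['right'][1])/2])
print('yaw',np.degrees(yaw),'centre',cen,'size',res['far'][1]-res['near'][1],res['left'][1]-res['right'][1])
w=cv2.inRange(hsv,(0,0,100),(180,45,255)); w[:,:250]=0;w[:,300:]=0;w[:25]=0;w[95:]=0
w=cv2.morphologyEx(w,cv2.MORPH_OPEN,np.ones((3,3)))
cc=max(cv2.findContours(w,cv2.RETR_EXTERNAL,cv2.CHAIN_APPROX_NONE)[0],key=cv2.contourArea)[:,0]
r=cv2.minAreaRect(np.array(cc,np.float32)); bp=cv2.boxPoints(r); print(bp)
P=np.array([onz(s,*p,.054)[:2] for p in bp]); print(P.round(4),P.mean(0)); print(np.linalg.norm(np.diff(P,axis=0),axis=1), np.degrees(np.arctan2(*(P[1]-P[0])[::-1])),np.degrees(np.arctan2(*(P[2]-P[1])[::-1])))
v=cv2.cvtColor(s['image'],cv2.COLOR_RGB2BGR)[0:210,170:350]; v=cv2.resize(v,None,fx=3.5,fy=2.8*1.25,interpolation=cv2.INTER_CUBIC); cv2.imwrite('pics/w1c.png',v[:600])
E
python3 t.py
```

```text
((253.17623901367188, 102.06147003173828), (131.27682495117188, 182.97274780273438), 5.19442892074585)
far 0.06 0.118 147 0.0006
near -0.06 -0.1167 151 0.0005
left 0.01 0.1571 98 0.0005
right -0.09 -0.1779 84 0.0006
yaw -4.649098228320588 centre [0.53398988 0.16257344] size 0.2346873187345655 0.33496382193528995
[[253.41039   35.167625]
 [287.75146   29.88439 ]
 [295.95953   83.23699 ]
 [261.61847   88.520226]]
[[0.5331 0.2834]
 [0.5921 0.2918]
 [0.6102 0.206 ]
 [0.5485 0.1968]] [0.57099876 0.24449056]
[0.05965546 0.08769525 0.06234437] 8.121825268798592 -78.11588094965194
```

Run:
```python
import cv2
v=cv2.imread('pics/w1.png')[:100,220:340];cv2.imwrite('pics/w1c.png',cv2.resize(v,None,fx=6,fy=6,interpolation=cv2.INTER_CUBIC))
```

```text
(no output)
```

View pics/w1c.png

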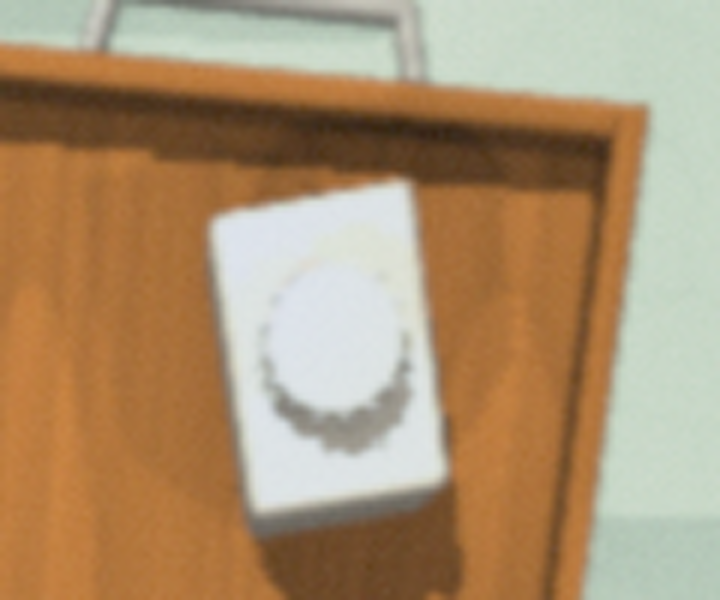

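Emit:
play_rows(motion=[{"dx": 0.2,"dy": -0.65,"dz": -0.1,"rx": 0,"ry": 0,"rz": 0,"fingers": -1},{"dx": 0.37,"dy": -0.95,"dz": -0.2,"rx": 0,"ry": 0,"rz": 0,"fingers": -1},{"dx": 0.37,"dy": -0.95,"dz": -0.2,"rx": 0,"ry": 0,"rz": 0,"fingers": -1},{"dx": 0.37,"dy": -0.95,"dz": -0.2,"rx": 0,"ry": 0,"rz": 0,"fingers": -1},{"dx": 0.37,"dy": -0.95,"dz": -0.2,"rx": 0,"ry": 0,"rz": 0,"fingers": -1},{"dx": 0.37,"dy": -0.95,"dz": -0.2,"rx": 0,"ry": 0,"rz": 0,"fingers": -1}])

```text
time_s: 3.15
tcp_pos: [0.4893, -0.128, 0.3257]
tool_rot: [0.001, 1.572, 0.001]
force: [-0.3, 0.4, 1.7]
opening: 1.001
```

Run:
```python
from h import *
cmd([.486,-.2045,.25],down(0))
cmd([.486,-.2045,.148],down(0))
s=load('w1')
c=np.array([[212,218],[408,182],[447,480],[257,515]])/6-.42+[220,0]
P=np.array([onz(s,*p,.054)[:2] for p in c]); print(P.round(4).tolist(),P.mean(0)); d=np.roll(P,-1,0)-P; print(np.linalg.norm(d,axis=1),np.degrees(np.arctan2(d[:,1],d[:,0])))
print('cap',onz(s,220+338/6-.4,337/6-.4,.068))
```

```text
shift [ 0.3783 -0.3829 -0.0161] turn [ 0.0003 -0.001  -0.0008] tcp [ 0.4893 -0.128   0.3257] F [-0.34  0.41  1.66] t 3.15 op 1.001
shift [ 0.8883 -0.3835 -0.0153] turn [ 0.0003 -0.001  -0.0008] tcp [ 0.4893 -0.128   0.3257] F [-0.34  0.41  1.66] t 3.15 op 1.001
[[0.5357, 0.2822], [0.5919, 0.2918], [0.6066, 0.2121], [0.5499, 0.202]] [0.57100375 0.2470391 ]
[0.05695797 0.08099635 0.05753866 0.08143484] [   9.63207171  -79.54267978 -169.9250251   100.04550317]
cap [0.57175803 0.2476893  0.068     ]
```

Emit:
play_rows(motion=[{"dx": 0.15,"dy": -0.2,"dz": -0.01,"rx": 0,"ry": 0,"rz": 0,"fingers": -1},{"dx": 0.35,"dy": -0.38,"dz": -0.015,"rx": 0,"ry": 0,"rz": 0,"fingers": -1},{"dx": 0.4,"dy": -0.38,"dz": -0.015,"rx": 0,"ry": 0,"rz": 0,"fingers": -1},{"dx": 0.5,"dy": -0.38,"dz": -0.015,"rx": 0,"ry": 0,"rz": 0,"fingers": -1},{"dx": 0.6,"dy": -0.38,"dz": -0.015,"rx": 0,"ry": 0,"rz": 0,"fingers": -1},{"dx": 0.7,"dy": -0.38,"dz": -0.015,"rx": 0,"ry": 0,"rz": 0,"fingers": -1},{"dx": 0.8,"dy": -0.38,"dz": -0.015,"rx": 0,"ry": 0,"rz": 0,"fingers": -1},{"dx": 0.86,"dy": -0.38,"dz": -0.015,"rx": 0,"ry": 0,"rz": 0,"fingers": -1},{"dx": 0.885,"dy": -0.38,"dz": -0.015,"rx": 0,"ry": 0,"rz": 0,"fingers": -1},{"dx": 0.885,"dy": -0.38,"dz": -0.015,"rx": 0,"ry": 0,"rz": 0,"fingers": -1}])

```text
time_s: 4.15
tcp_pos: [0.4877, -0.2034, 0.1493]
tool_rot: [-0.002, 1.571, 0.003]
force: [0.7, -0.4, 0.6]
opening: 0.998
```

Run:
```python
from h import *
cmd([.486,-.2045,.148],down(0))
for n in ('scene','side'):
    s=snap(n,n+'2')
a=cv2.imread('pics/scene2.png')[130:230,170:270];b=cv2.imread('pics/side2.png')[170:270,200:300]
cv2.imwrite('pics/c3.png',np.hstack([cv2.resize(x,(400,400),interpolation=cv2.INTER_CUBIC) for x in (a,b)]))
```

```text
shift [ 0.0067 -0.0053 -0.0087] turn [ 0.0017 -0.0002 -0.0004] tcp [ 0.4877 -0.2034  0.1493] F [ 0.69 -0.37  0.64] t 4.15 op 0.998
```

View pics/c3.png

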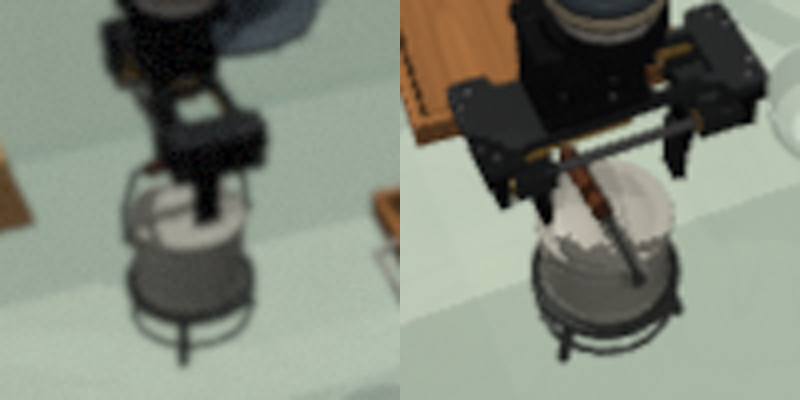

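The sleeve lies between the fingers, nearer the -x finger, as expected. I'll close in stages.

Emit:
play_rows(motion=[{"dx": 0.005,"dy": 0,"dz": 0,"rx": 0,"ry": 0,"rz": 0,"fingers": -0.4},{"dx": 0.005,"dy": 0,"dz": 0,"rx": 0,"ry": 0,"rz": 0,"fingers": 0},{"dx": 0.005,"dy": 0,"dz": 0,"rx": 0,"ry": 0,"rz": 0,"fingers": 0.2},{"dx": 0.005,"dy": 0,"dz": 0,"rx": 0,"ry": 0,"rz": 0,"fingers": 0.4},{"dx": 0.005,"dy": 0,"dz": 0,"rx": 0,"ry": 0,"rz": 0,"fingers": 0.5},{"dx": 0.005,"dy": 0,"dz": 0,"rx": 0,"ry": 0,"rz": 0,"fingers": 0.6},{"dx": 0.005,"dy": 0,"dz": 0,"rx": 0,"ry": 0,"rz": 0,"fingers": 0.6}])

```text
time_s: 4.95
tcp_pos: [0.4868, -0.2048, 0.1484]
tool_rot: [-0.0, 1.572, 0.001]
force: [-1.6, 0.5, -0.5]
opening: 0.449
```

Emit:
play_rows(motion=[{"dx": 0,"dy": 0,"dz": 0,"rx": 0,"ry": 0,"rz": 0,"fingers": 1},{"dx": 0,"dy": 0,"dz": 0,"rx": 0,"ry": 0,"rz": 0,"fingers": 1},{"dx": 0,"dy": 0,"dz": 0,"rx": 0,"ry": 0,"rz": 0,"fingers": 1},{"dx": 0,"dy": 0,"dz": 0,"rx": 0,"ry": 0,"rz": 0,"fingers": 1},{"dx": 0,"dy": 0,"dz": 0,"rx": 0,"ry": 0,"rz": 0,"fingers": 1}])

```text
time_s: 5.45
tcp_pos: [0.4871, -0.2048, 0.1485]
tool_rot: [-0.0, 1.571, 0.001]
force: [-1.2, 0.2, 0.6]
opening: 0.148
```

Run:
```python
from h import *
cmd([.486,-.2045,.148],down(0))
for n in ('scene','side'):
    s=snap(n,n+'3')
a=cv2.imread('pics/scene3.png')[130:230,170:270];b=cv2.imread('pics/side3.png')[170:270,200:300]
cv2.imwrite('pics/c4.png',np.hstack([cv2.resize(x,(400,400),interpolation=cv2.INTER_CUBIC) for x in (a,b)]))
```

```text
shift [ 0.0023  0.0013 -0.0053] turn [ 0.0004 -0.0001 -0.0001] tcp [ 0.4871 -0.2048  0.1485] F [-1.21  0.22  0.61] t 5.45 op 0.148
```

View pics/c4.png

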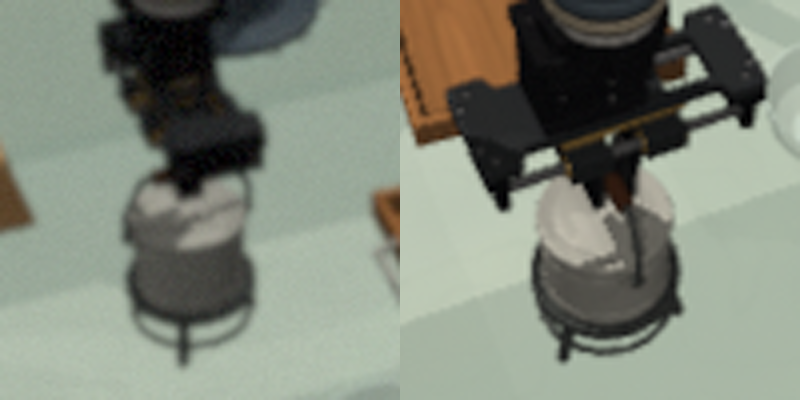

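Gripped: the opening of 0.148 is about 13 mm and the handle is upright. Now lift.

Emit:
play_rows(motion=[{"dx": -0.02,"dy": 0,"dz": 0,"rx": 0,"ry": 0,"rz": 0,"fingers": 1},{"dx": -0.04,"dy": 0,"dz": 0,"rx": 0,"ry": 0,"rz": 0,"fingers": 1},{"dx": -0.07,"dy": 0,"dz": 0,"rx": 0,"ry": 0,"rz": 0,"fingers": 1},{"dx": -0.1,"dy": 0,"dz": 0,"rx": 0,"ry": 0,"rz": 0,"fingers": 1},{"dx": -0.15,"dy": 0,"dz": 0,"rx": 0,"ry": 0,"rz": 0,"fingers": 1},{"dx": -0.2,"dy": 0,"dz": 0,"rx": 0,"ry": 0,"rz": 0,"fingers": 1},{"dx": -0.25,"dy": 0,"dz": 0,"rx": 0,"ry": 0,"rz": 0,"fingers": 1},{"dx": -0.3,"dy": 0,"dz": 0,"rx": 0,"ry": 0,"rz": 0,"fingers": 1},{"dx": -0.3,"dy": 0,"dz": 0,"rx": 0,"ry": 0,"rz": 0,"fingers": 1},{"dx": -0.3,"dy": 0,"dz": 0,"rx": 0,"ry": 0,"rz": 0,"fingers": 1}])

```text
time_s: 6.55
tcp_pos: [0.4872, -0.2047, 0.2087]
tool_rot: [-0.0, 1.57, 0.001]
force: [-0.4, -0.1, -6.2]
opening: 0.15
```

Run:
```python
from h import *
cmd([.486,-.2045,.208],down(0))
for n in ('scene','side'):
    s=snap(n,n+'4')
a=cv2.imread('pics/scene4.png')[130:230,170:270];b=cv2.imread('pics/side4.png')[170:270,200:300]
cv2.imwrite('pics/c5.png',np.hstack([cv2.resize(x,(400,400),interpolation=cv2.INTER_CUBIC) for x in (a,b)]))
```

```text
shift [ 0.0036  0.0011 -0.0058] turn [ 0.0004  0.0003 -0.0001] tcp [ 0.4872 -0.2047  0.2087] F [-0.41 -0.1  -6.24] t 6.55 op 0.15
```

View pics/c5.png

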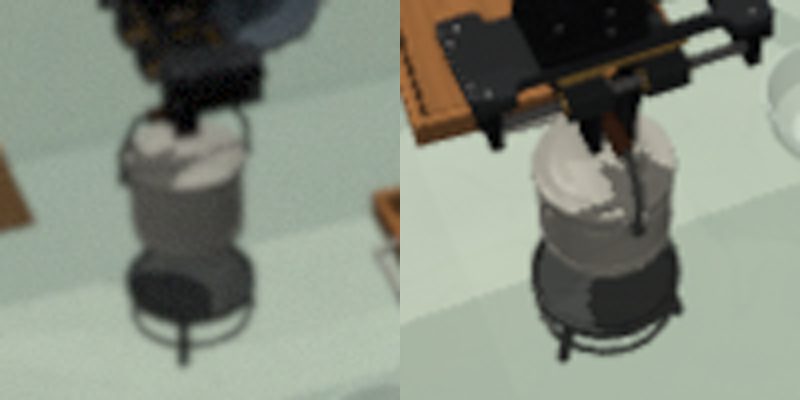

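Emit:
play_rows(motion=[{"dx": 0,"dy": 0.04,"dz": 0.015,"rx": 0.01,"ry": 0,"rz": 0,"fingers": 1},{"dx": 0,"dy": 0.12,"dz": 0.044,"rx": 0.02,"ry": 0,"rz": 0,"fingers": 1},{"dx": 0,"dy": 0.24,"dz": 0.088,"rx": 0.03,"ry": 0,"rz": 0,"fingers": 1},{"dx": 0,"dy": 0.37,"dz": 0.136,"rx": 0.04,"ry": 0,"rz": 0,"fingers": 1},{"dx": 0,"dy": 0.5,"dz": 0.184,"rx": 0.052,"ry": 0,"rz": 0,"fingers": 1},{"dx": 0,"dy": 0.63,"dz": 0.232,"rx": 0.052,"ry": 0,"rz": 0,"fingers": 1},{"dx": 0,"dy": 0.76,"dz": 0.28,"rx": 0.052,"ry": 0,"rz": 0,"fingers": 1},{"dx": 0,"dy": 0.87,"dz": 0.32,"rx": 0.052,"ry": 0,"rz": 0,"fingers": 1},{"dx": 0,"dy": 0.95,"dz": 0.35,"rx": 0.052,"ry": 0,"rz": 0,"fingers": 1},{"dx": 0,"dy": 1,"dz": 0.37,"rx": 0.052,"ry": 0,"rz": 0,"fingers": 1},{"dx": 0,"dy": 1,"dz": 0.37,"rx": 0.052,"ry": 0,"rz": 0,"fingers": 1}])

```text
time_s: 7.75
tcp_pos: [0.5614, -0.0032, 0.2081]
tool_rot: [0.062, 1.57, -0.062]
force: [-0.2, 1.4, -6.2]
opening: 0.154
```

```bash
python3 -c "
from h import *
cmd([.582,.053,.208],down(-4.65));cmd([.582,.053,.115],down(-4.65))"
```

```text
shift [0.0005 0.2884 0.0807] turn [ 0.0014 -0.0003 -0.0002] tcp [ 0.5614 -0.0032  0.2081] F [-0.17  1.37 -6.2 ] t 7.75 op 0.154
shift [0.4655 0.2883 0.0809] turn [ 0.0014 -0.0003 -0.0002] tcp [ 0.5614 -0.0032  0.2081] F [-0.17  1.37 -6.2 ] t 7.75 op 0.154
```

Finish the traverse, then lower to about 15 mm above contact and look.

Emit:
play_rows(motion=[{"dx": 0,"dy": 0.08,"dz": 0.02,"rx": 0,"ry": 0,"rz": 0,"fingers": 1},{"dx": 0,"dy": 0.17,"dz": 0.048,"rx": 0,"ry": 0,"rz": 0,"fingers": 1},{"dx": 0.03,"dy": 0.25,"dz": 0.07,"rx": 0,"ry": 0,"rz": 0,"fingers": 1},{"dx": 0.08,"dy": 0.285,"dz": 0.08,"rx": 0,"ry": 0,"rz": 0,"fingers": 1},{"dx": 0.16,"dy": 0.288,"dz": 0.081,"rx": 0,"ry": 0,"rz": 0,"fingers": 1},{"dx": 0.24,"dy": 0.288,"dz": 0.081,"rx": 0,"ry": 0,"rz": 0,"fingers": 1},{"dx": 0.3,"dy": 0.288,"dz": 0.081,"rx": 0,"ry": 0,"rz": 0,"fingers": 1},{"dx": 0.3,"dy": 0.288,"dz": 0.081,"rx": 0,"ry": 0,"rz": 0,"fingers": 1},{"dx": 0.3,"dy": 0.288,"dz": 0.081,"rx": 0,"ry": 0,"rz": 0,"fingers": 1}])

```text
time_s: 8.65
tcp_pos: [0.5819, 0.0512, 0.1484]
tool_rot: [0.064, 1.57, -0.064]
force: [0.3, -0.3, -6.1]
opening: 0.153
```

Run:
```python
from h import *
cmd([.582,.053,.115],down(-4.65))
for n in ('scene','side'):
    s=snap(n,n+'5')
a=cv2.imread('pics/scene5.png')[140:240,240:340];b=cv2.imread('pics/side5.png')[120:220,190:290]
cv2.imwrite('pics/c6.png',np.hstack([cv2.resize(x,(400,400),interpolation=cv2.INTER_CUBIC) for x in (a,b)]))
```

```text
shift [ 0.1667  0.0089 -0.0003] turn [-0.0001 -0.0002  0.0002] tcp [0.5819 0.0512 0.1484] F [ 0.31 -0.32 -6.08] t 8.65 op 0.153
```

View pics/c6.png

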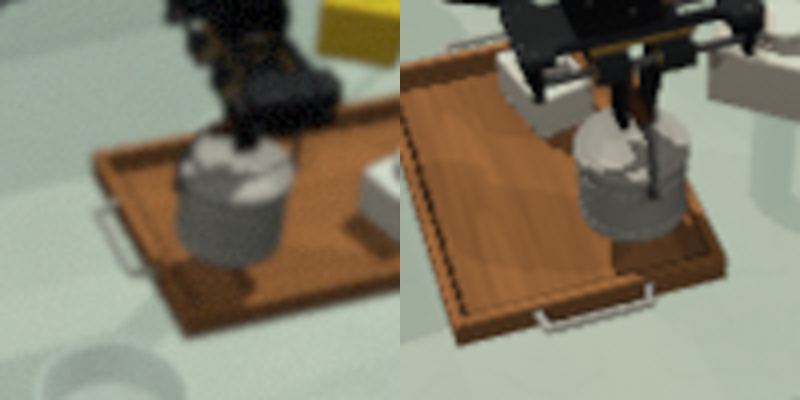

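Emit:
play_rows(motion=[{"dx": 0.04,"dy": 0.009,"dz": 0,"rx": 0,"ry": 0,"rz": 0,"fingers": 1},{"dx": 0.08,"dy": 0.009,"dz": 0,"rx": 0,"ry": 0,"rz": 0,"fingers": 1},{"dx": 0.12,"dy": 0.009,"dz": 0,"rx": 0,"ry": 0,"rz": 0,"fingers": 1},{"dx": 0.15,"dy": 0.009,"dz": 0,"rx": 0,"ry": 0,"rz": 0,"fingers": 1},{"dx": 0.17,"dy": 0.009,"dz": 0,"rx": 0,"ry": 0,"rz": 0,"fingers": 1},{"dx": 0.18,"dy": 0.009,"dz": 0,"rx": 0,"ry": 0,"rz": 0,"fingers": 1},{"dx": 0.18,"dy": 0.009,"dz": 0,"rx": 0,"ry": 0,"rz": 0,"fingers": 1}])

```text
time_s: 9.45
tcp_pos: [0.5819, 0.0531, 0.1122]
tool_rot: [0.064, 1.57, -0.064]
force: [-0.2, 0.1, -6.8]
opening: 0.149
```

Run:
```python
from h import *
cmd([.582,.053,.105],down(-4.65))
for n in ('scene','side'):
    s=snap(n,n+'6')
a=cv2.imread('pics/scene6.png')[140:240,240:340];b=cv2.imread('pics/side6.png')[120:220,190:290]
cv2.imwrite('pics/c7.png',np.hstack([cv2.resize(x,(400,400),interpolation=cv2.INTER_CUBIC) for x in (a,b)]))
```

```text
shift [ 0.0362 -0.0003  0.0006] turn [-0.0001 -0.0003  0.0001] tcp [0.5819 0.0531 0.1122] F [-0.16  0.1  -6.77] t 9.45 op 0.149
```

View pics/c7.png

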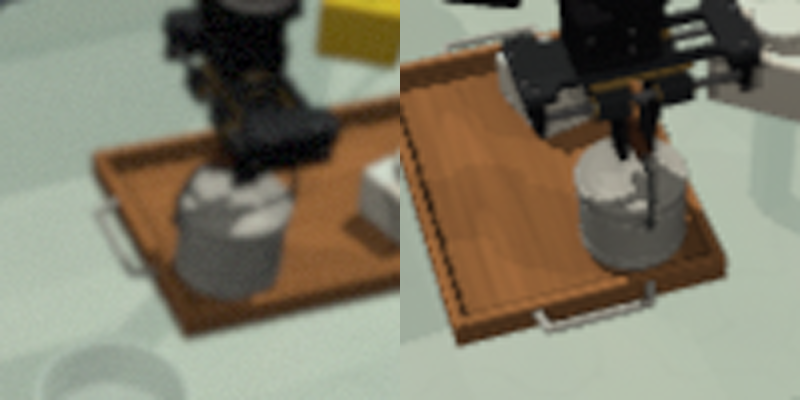

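Emit:
play_rows(motion=[{"dx": 0.008,"dy": -0.01,"dz": 0,"rx": 0,"ry": 0,"rz": 0,"fingers": 1},{"dx": 0.014,"dy": -0.02,"dz": 0,"rx": 0,"ry": 0,"rz": 0,"fingers": 1},{"dx": 0.02,"dy": -0.03,"dz": 0,"rx": 0,"ry": 0,"rz": 0,"fingers": 1},{"dx": 0.02,"dy": -0.03,"dz": 0,"rx": 0,"ry": 0,"rz": 0,"fingers": 1}])

```text
time_s: 9.95
tcp_pos: [0.5813, 0.0465, 0.1084]
tool_rot: [0.064, 1.57, -0.065]
force: [-0.8, -0.7, -7.5]
opening: 0.151
```

Emit:
play_rows(motion=[{"dx": 0,"dy": -0.005,"dz": 0,"rx": 0,"ry": 0,"rz": 0,"fingers": 1},{"dx": 0,"dy": -0.01,"dz": 0,"rx": 0,"ry": 0,"rz": 0,"fingers": 1},{"dx": 0,"dy": -0.01,"dz": 0,"rx": 0,"ry": 0,"rz": 0,"fingers": 1}])

```text
time_s: 10.25
tcp_pos: [0.5813, 0.045, 0.1086]
tool_rot: [0.064, 1.57, -0.064]
force: [0.3, -0.1, -5.6]
opening: 0.148
```

Emit:
play_rows(motion=[{"dx": 0,"dy": -0.005,"dz": 0,"rx": 0,"ry": 0,"rz": 0,"fingers": 1},{"dx": 0,"dy": -0.01,"dz": 0,"rx": 0,"ry": 0,"rz": 0,"fingers": 1},{"dx": 0,"dy": -0.01,"dz": 0,"rx": 0,"ry": 0,"rz": 0,"fingers": 1}])

```text
time_s: 10.55
tcp_pos: [0.5812, 0.0432, 0.1086]
tool_rot: [0.064, 1.57, -0.064]
force: [0.3, 0.7, -6.6]
opening: 0.149
```

Emit:
play_rows(motion=[{"dx": 0,"dy": -0.005,"dz": 0,"rx": 0,"ry": 0,"rz": 0,"fingers": 1},{"dx": 0,"dy": -0.01,"dz": 0,"rx": 0,"ry": 0,"rz": 0,"fingers": 1},{"dx": 0,"dy": -0.01,"dz": 0,"rx": 0,"ry": 0,"rz": 0,"fingers": 1}])

```text
time_s: 10.85
tcp_pos: [0.5811, 0.0414, 0.1086]
tool_rot: [0.064, 1.57, -0.063]
force: [0.7, 1.7, -5.5]
opening: 0.147
```

Emit:
play_rows(motion=[{"dx": 0,"dy": -0.005,"dz": 0,"rx": 0,"ry": 0,"rz": 0,"fingers": 1},{"dx": 0,"dy": -0.01,"dz": 0,"rx": 0,"ry": 0,"rz": 0,"fingers": 1},{"dx": 0,"dy": -0.01,"dz": 0,"rx": 0,"ry": 0,"rz": 0,"fingers": 1}])

```text
time_s: 11.15
tcp_pos: [0.581, 0.0397, 0.1087]
tool_rot: [0.064, 1.57, -0.063]
force: [0.5, 2.4, -4.8]
opening: 0.148
```

Run:
```python
from h import *
cmd([.582,.053,.105],down(-4.65)); print(bot.read_state()['torque'])
for n in ('scene','side'):
    s=snap(n,n+'7')
a=cv2.imread('pics/scene7.png')[140:240,240:340];b=cv2.imread('pics/side7.png')[120:220,190:290]
cv2.imwrite('pics/c8.png',np.hstack([cv2.resize(x,(400,400),interpolation=cv2.INTER_CUBIC) for x in (a,b)]))
```

```text
shift [ 0.0184  0.0668 -0.0004] turn [ 0.0001  0.0002 -0.0006] tcp [0.581  0.0397 0.1087] F [ 0.49  2.44 -4.78] t 11.15 op 0.148
[ 6.92547884e-01 -8.32078765e-02  5.36805826e-04]
```

View pics/c8.png

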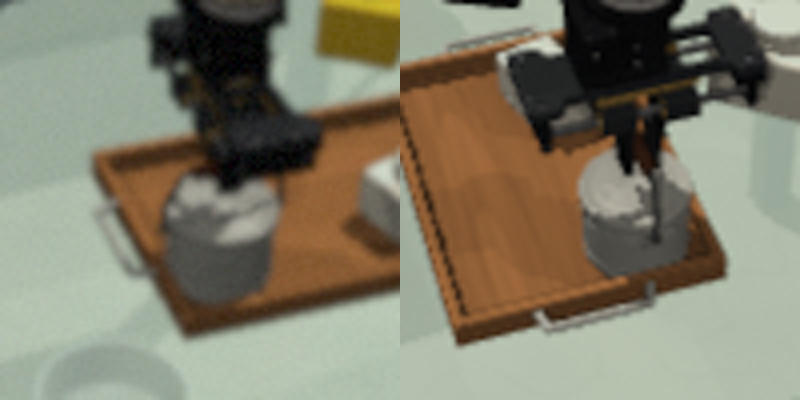

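Force is building against the -y edge (2.4 N). I'll back off 2 mm and advance to the far edge.

Emit:
play_rows(motion=[{"dx": 0,"dy": 0.01,"dz": 0.01,"rx": 0,"ry": 0,"rz": 0,"fingers": 1},{"dx": 0,"dy": 0.01,"dz": 0.02,"rx": 0,"ry": 0,"rz": 0,"fingers": 1},{"dx": 0,"dy": 0.01,"dz": 0.03,"rx": 0,"ry": 0,"rz": 0,"fingers": 1},{"dx": 0,"dy": 0.01,"dz": 0.03,"rx": 0,"ry": 0,"rz": 0,"fingers": 1}])

```text
time_s: 11.65
tcp_pos: [0.5871, 0.0404, 0.1083]
tool_rot: [0.064, 1.57, -0.064]
force: [-0.3, 1.7, -5.8]
opening: 0.15
```

Emit:
play_rows(motion=[{"dx": 0,"dy": 0,"dz": 0.005,"rx": 0,"ry": 0,"rz": 0,"fingers": 1},{"dx": 0,"dy": 0,"dz": 0.01,"rx": 0,"ry": 0,"rz": 0,"fingers": 1},{"dx": 0,"dy": 0,"dz": 0.01,"rx": 0,"ry": 0,"rz": 0,"fingers": 1}])

```text
time_s: 11.95
tcp_pos: [0.5891, 0.0404, 0.1085]
tool_rot: [0.064, 1.57, -0.064]
force: [-0.1, -0.0, -7.2]
opening: 0.149
```

Emit:
play_rows(motion=[{"dx": 0,"dy": 0,"dz": 0.005,"rx": 0,"ry": 0,"rz": 0,"fingers": 1},{"dx": 0,"dy": 0,"dz": 0.01,"rx": 0,"ry": 0,"rz": 0,"fingers": 1},{"dx": 0,"dy": 0,"dz": 0.01,"rx": 0,"ry": 0,"rz": 0,"fingers": 1}])

```text
time_s: 12.25
tcp_pos: [0.5913, 0.0403, 0.1086]
tool_rot: [0.064, 1.569, -0.064]
force: [-0.8, 1.2, -5.6]
opening: 0.15
```

Run:
```python
from h import *
cmd([.589,.0425,.105],down(-4.65)); print(bot.read_state()['torque'])
for n in ('scene','side'):
    s=snap(n,n+'8')
a=cv2.imread('pics/scene8.png')[140:240,240:340];b=cv2.imread('pics/side8.png')[120:220,190:290]
cv2.imwrite('pics/c9.png',np.hstack([cv2.resize(x,(400,400),interpolation=cv2.INTER_CUBIC) for x in (a,b)]))
```

```text
shift [ 0.018   0.0098 -0.0121] turn [ 0.      0.0003 -0.    ] tcp [0.5913 0.0403 0.1086] F [-0.82  1.15 -5.56] t 12.25 op 0.15
[ 0.28859533  0.1378699  -0.04775107]
```

View pics/c9.png

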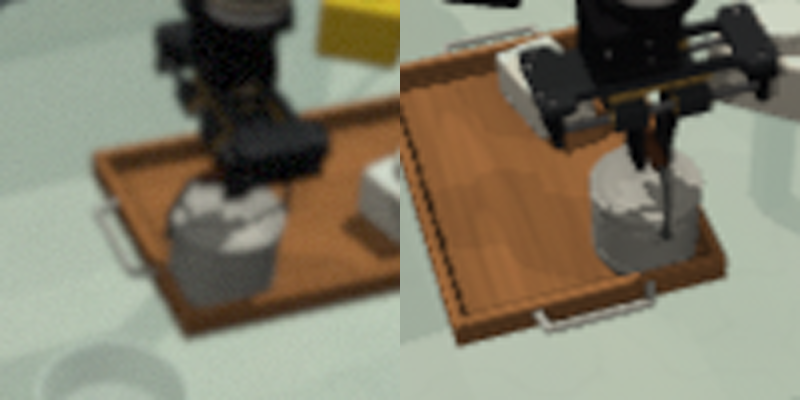

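Emit:
play_rows(motion=[{"dx": 0,"dy": 0.003,"dz": 0.005,"rx": 0,"ry": 0,"rz": 0,"fingers": 1},{"dx": 0,"dy": 0.003,"dz": 0.01,"rx": 0,"ry": 0,"rz": 0,"fingers": 1},{"dx": 0,"dy": 0.003,"dz": 0.01,"rx": 0,"ry": 0,"rz": 0,"fingers": 1}])

```text
time_s: 12.65
tcp_pos: [0.5928, 0.0407, 0.1085]
tool_rot: [0.064, 1.571, -0.064]
force: [-0.9, 3.1, -6.0]
opening: 0.151
```

Emit:
play_rows(motion=[{"dx": 0,"dy": 0,"dz": 0.005,"rx": 0,"ry": 0,"rz": 0,"fingers": 1},{"dx": 0,"dy": 0,"dz": 0.01,"rx": 0,"ry": 0,"rz": 0,"fingers": 1},{"dx": 0,"dy": 0,"dz": 0.01,"rx": 0,"ry": 0,"rz": 0,"fingers": 1}])

```text
time_s: 12.95
tcp_pos: [0.5945, 0.0407, 0.1084]
tool_rot: [0.064, 1.571, -0.064]
force: [-4.1, 0.7, -4.6]
opening: 0.15
```

Run:
```python
from h import *
cmd([.589,.0425,.105],down(-4.65)); print(bot.read_state()['torque'])
```

```text
shift [ 0.017   0.0069 -0.0281] turn [ 0.0001 -0.0009 -0.    ] tcp [0.5945 0.0407 0.1084] F [-4.09  0.74 -4.64] t 12.95 op 0.15
[0.27708914 0.94360173 0.03980215]
```

Far-edge contact (4 N). Lowering gently.

Emit:
play_rows(motion=[{"dx": 0.005,"dy": 0,"dz": -0.004,"rx": 0,"ry": 0,"rz": 0,"fingers": 1},{"dx": 0.01,"dy": 0,"dz": -0.004,"rx": 0,"ry": 0,"rz": 0,"fingers": 1},{"dx": 0.015,"dy": 0,"dz": -0.004,"rx": 0,"ry": 0,"rz": 0,"fingers": 1},{"dx": 0.015,"dy": 0,"dz": -0.004,"rx": 0,"ry": 0,"rz": 0,"fingers": 1}])

```text
time_s: 13.35
tcp_pos: [0.594, 0.0405, 0.1061]
tool_rot: [0.064, 1.57, -0.064]
force: [-4.6, 1.5, 1.1]
opening: 0.151
```

Emit:
play_rows(motion=[{"dx": 0.003,"dy": 0,"dz": 0,"rx": 0,"ry": 0,"rz": 0,"fingers": 1},{"dx": 0.006,"dy": 0,"dz": 0,"rx": 0,"ry": 0,"rz": 0,"fingers": 1},{"dx": 0.006,"dy": 0,"dz": 0,"rx": 0,"ry": 0,"rz": 0,"fingers": 1}])

```text
time_s: 13.65
tcp_pos: [0.5941, 0.0402, 0.1051]
tool_rot: [0.064, 1.57, -0.064]
force: [-6.2, 0.3, 2.8]
opening: 0.15
```

Run:
```python
from h import *
cmd([.589,.0425,.105],down(-4.65)); print(bot.read_state()['torque'])
for n in ('scene','side'):
    s=snap(n,n+'9')
a=cv2.imread('pics/scene9.png')[140:240,240:340];b=cv2.imread('pics/side9.png')[120:220,190:290]
cv2.imwrite('pics/c10.png',np.hstack([cv2.resize(x,(400,400),interpolation=cv2.INTER_CUBIC) for x in (a,b)]))
```

```text
shift [ 0.0003  0.0095 -0.0261] turn [-0.0002 -0.0002 -0.    ] tcp [0.5941 0.0402 0.1051] F [-6.17  0.3   2.76] t 13.65 op 0.15
[0.18298106 1.52777364 0.03030692]
```

View pics/c10.png

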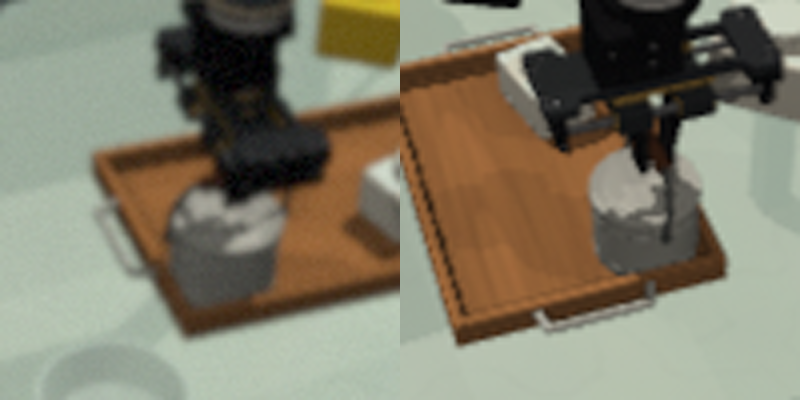

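Emit:
play_rows(motion=[{"dx": -0.002,"dy": 0,"dz": -0.007,"rx": 0,"ry": 0,"rz": 0,"fingers": 1},{"dx": -0.002,"dy": 0,"dz": -0.01,"rx": 0,"ry": 0,"rz": 0,"fingers": 1},{"dx": -0.002,"dy": 0,"dz": -0.01,"rx": 0,"ry": 0,"rz": 0,"fingers": 1}])

```text
time_s: 14.05
tcp_pos: [0.5929, 0.0403, 0.1051]
tool_rot: [0.064, 1.568, -0.064]
force: [-1.8, -0.6, -0.0]
opening: 0.151
```

Run:
```python
from h import *
cmd([.589,.0425,.105],down(-4.65)); print(bot.read_state()['torque'])
```

```text
shift [ 0.0006  0.0094 -0.0203] turn [-0.0002  0.0011  0.0003] tcp [0.5929 0.0403 0.1051] F [-1.78 -0.61 -0.04] t 14.05 op 0.151
[-0.15070086  0.67634521  0.01840592]
```

Emit:
play_rows(motion=[{"dx": 0,"dy": 0,"dz": 0,"rx": 0,"ry": 0,"rz": 0,"fingers": 0.6},{"dx": 0,"dy": 0,"dz": 0,"rx": 0,"ry": 0,"rz": 0,"fingers": 0.3},{"dx": 0,"dy": 0,"dz": 0,"rx": 0,"ry": 0,"rz": 0,"fingers": 0.0},{"dx": 0,"dy": 0,"dz": 0,"rx": 0,"ry": 0,"rz": 0,"fingers": -0.3},{"dx": 0,"dy": 0,"dz": 0,"rx": 0,"ry": 0,"rz": 0,"fingers": -0.3}])

```text
time_s: 14.55
tcp_pos: [0.5926, 0.0409, 0.1048]
tool_rot: [0.064, 1.569, -0.064]
force: [-0.4, -0.4, -0.3]
opening: 0.477
```

Emit:
play_rows(motion=[{"dx": -0.05,"dy": 0,"dz": 0,"rx": 0,"ry": 0,"rz": 0,"fingers": -0.3},{"dx": -0.15,"dy": 0,"dz": 0,"rx": 0,"ry": 0,"rz": 0,"fingers": -0.3},{"dx": -0.35,"dy": 0,"dz": 0,"rx": 0,"ry": 0,"rz": 0,"fingers": -0.3},{"dx": -0.6,"dy": -0.2,"dz": 0,"rx": 0,"ry": 0,"rz": 0,"fingers": -0.3},{"dx": -0.9,"dy": -0.45,"dz": 0,"rx": 0,"ry": 0,"rz": 0,"fingers": -0.3},{"dx": -1,"dy": -0.65,"dz": -0.1,"rx": 0,"ry": 0,"rz": 0,"fingers": -0.3},{"dx": -1,"dy": -0.65,"dz": -0.1,"rx": 0,"ry": 0,"rz": 0,"fingers": -0.3},{"dx": -1,"dy": -0.65,"dz": -0.1,"rx": 0,"ry": 0,"rz": 0,"fingers": -0.3}])

```text
time_s: 15.35
tcp_pos: [0.5615, -0.094, 0.3097]
tool_rot: [0.07, 1.561, -0.072]
force: [0.4, -0.6, 0.6]
opening: 0.648
```

Run:
```python
from h import *
cmd([.571,.247,.12],down(-4.65))
for n in ('scene','side','wrist'):
    s=snap(n,n+'10')
a=cv2.imread('pics/scene10.png')[140:240,240:340];b=cv2.imread('pics/side10.png')[120:220,190:290]
cv2.imwrite('pics/c11.png',np.hstack([cv2.resize(x,(400,400),interpolation=cv2.INTER_CUBIC) for x in (a,b)]))
```

```text
shift [ 0.9469  1.7026 -0.1149] turn [-0.006   0.0053  0.0004] tcp [ 0.5615 -0.094   0.3097] F [ 0.37 -0.59  0.58] t 15.35 op 0.648
```

View pics/c11.png

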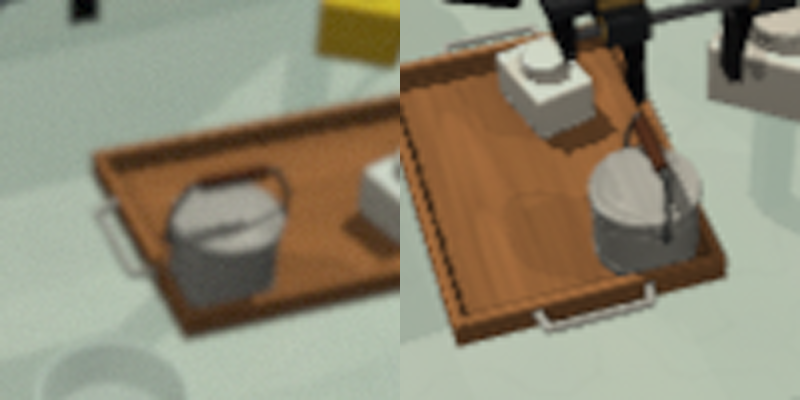

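View pics/wrist10.png

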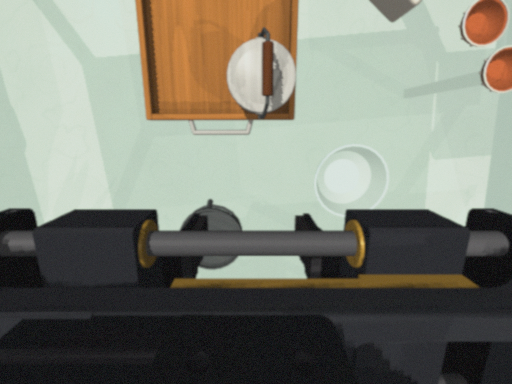

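The wrist view shows the pot in the corner: lid centre about (262,76), tray outer edges at column 296 and row 119. I'll measure it.

Run:
```python
from h import *
v=cv2.imread('pics/wrist10.png')[0:140,125:315]
cv2.imwrite('pics/c12.png',cv2.resize(v,None,fx=4.2,fy=4.2,interpolation=cv2.INTER_CUBIC))
s=load('wrist10'); print(np.round(s['cam_to_world'],4).tolist())
```

```text
[[0.9965, -0.0814, -0.0174, 0.5679], [-0.0832, -0.9674, -0.239, -0.0218], [0.0026, 0.2397, -0.9709, 0.4691], [0.0, 0.0, 0.0, 1.0]]
```

View pics/c12.png

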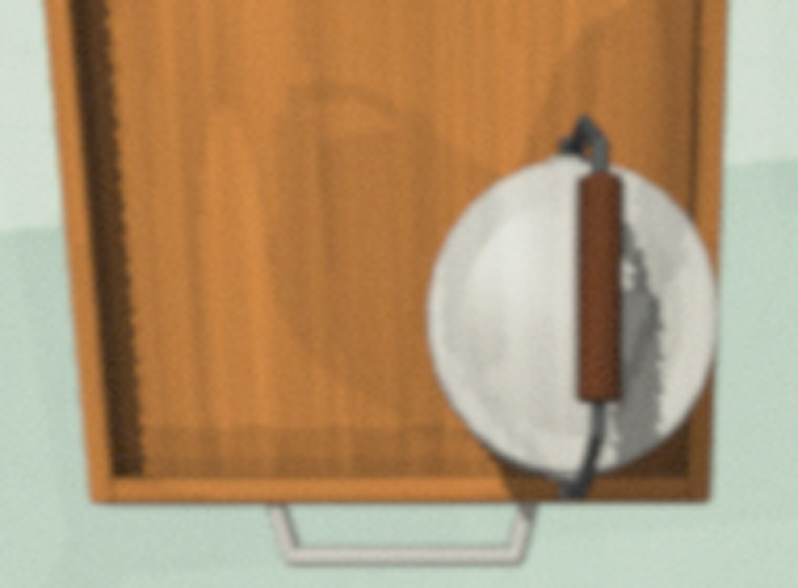

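Run:
```python
from h import *
s=load('wrist10')
g=lambda x,y,z:onz(s,125+x/4.2-.38,y/4.2-.38,z)[:2]
C=g(711.5,501,.026);L=g(91,501,.026);U=g(727,0,.026);I=g(690,478,.026)
print('corner',C,'left',L,np.linalg.norm(C-L),'yaw',np.degrees(np.arctan2(*(C-L)[::-1])),'yaw2',np.degrees(np.arctan2(-(U-C)[0],(U-C)[1])))
yaw=np.radians(-4.65); ex=np.array([np.cos(yaw),np.sin(yaw)]);ey=np.array([-ex[1],ex[0]])
lid=g(572,315,.0825);print('lid',lid,'w',np.linalg.norm(g(427,315,.0825)-g(717,315,.0825)),np.linalg.norm(g(572,155,.0825)-g(572,475,.0825)))
d=lid-C; print('rel outer corner',d@ex,d@ey,' pot tray x,y',.12+d@ex,-.17+d@ey)
c0=np.array([.534,.1626]);print('by old tray',(lid-c0)@ex,(lid-c0)@ey,'old corner',c0+ex*.12-ey*.17)
S=g(600,288,.123);print('sleeve rel lid',(S-lid)@ex,(S-lid)@ey)
```

```text
corner [ 0.63958842 -0.01603447] left [0.40171168 0.00382032] 0.23870390691588625 yaw -4.771231386395189 yaw2 -4.371928544164978
lid [0.58804982 0.04497591] w 0.09377783733008768 0.09617898740254589
rel outer corner -0.056314993568161636 0.056631394438571264  pot tray x,y 0.06368500643183836 -0.11336860556142875
by old tray 0.06340755563314486 -0.11285518226790626 old corner [ 0.63982333 -0.0165687 ]
sleeve rel lid 0.006480440690701421 5.8692995129583574e-05
```

Pot measured at tray (0.0637, -0.1134) against an ideal (0.064, -0.114), so it is home, and the tray is unmoved. Next is the box: grip the cap, aligned with the box's yaw of +10°.

Emit:
play_rows(motion=[{"dx": 0,"dy": 0.3,"dz": -0.02,"rx": 0,"ry": 0,"rz": 0,"fingers": -0.6},{"dx": 0,"dy": 0.6,"dz": -0.04,"rx": 0,"ry": 0,"rz": 0,"fingers": -1},{"dx": 0,"dy": 0.98,"dz": -0.08,"rx": 0,"ry": 0,"rz": 0,"fingers": -1},{"dx": 0,"dy": 0.98,"dz": -0.08,"rx": 0,"ry": 0,"rz": 0,"fingers": -1},{"dx": 0,"dy": 0.98,"dz": -0.08,"rx": 0,"ry": 0,"rz": 0,"fingers": -1},{"dx": 0,"dy": 0.98,"dz": -0.08,"rx": 0,"ry": 0,"rz": 0,"fingers": -1}])

```text
time_s: 16.1
tcp_pos: [0.5609, 0.1126, 0.3032]
tool_rot: [0.058, 1.573, -0.06]
force: [0.1, -0.8, 0.2]
opening: 0.989
```

```bash
python3 -c "
from h import *
cmd([.5715,.2475,.15],down(10))"
```

```text
shift [0.765  0.6778 0.0041] turn [-0.159  -0.0017  0.0008] tcp [0.5609 0.1126 0.3032] F [ 0.1  -0.84  0.18] t 16.1 op 0.989
```

Emit:
play_rows(motion=[{"dx": 0.1,"dy": 0.2,"dz": 0.0,"rx": -0.05,"ry": 0,"rz": 0,"fingers": -1},{"dx": 0.3,"dy": 0.4,"dz": 0.0,"rx": -0.1,"ry": 0,"rz": 0,"fingers": -1},{"dx": 0.5,"dy": 0.6,"dz": 0.004,"rx": -0.159,"ry": 0,"rz": 0,"fingers": -1},{"dx": 0.7,"dy": 0.678,"dz": 0.004,"rx": -0.159,"ry": 0,"rz": 0,"fingers": -1},{"dx": 0.8,"dy": 0.678,"dz": 0.004,"rx": -0.159,"ry": 0,"rz": 0,"fingers": -1},{"dx": 0.85,"dy": 0.678,"dz": 0.004,"rx": -0.159,"ry": 0,"rz": 0,"fingers": -1},{"dx": 0.85,"dy": 0.678,"dz": 0.004,"rx": -0.159,"ry": 0,"rz": 0,"fingers": -1},{"dx": 0.85,"dy": 0.678,"dz": 0.004,"rx": -0.159,"ry": 0,"rz": 0,"fingers": -1}])

```text
time_s: 16.9
tcp_pos: [0.5748, 0.2432, 0.1361]
tool_rot: [-0.13, 1.565, 0.131]
force: [1.4, 1.1, -0.7]
opening: 1.001
```

Run:
```python
from h import *
cmd([.5715,.2475,.0575],down(10))
for n in ('scene','side'):
    s=snap(n,n+'11')
a=cv2.imread('pics/scene11.png')[120:240,270:390];b=cv2.imread('pics/side11.png')[90:190,180:280]
cv2.imwrite('pics/c13.png',np.hstack([cv2.resize(x,(400,400),interpolation=cv2.INTER_CUBIC) for x in (a,b)]))
```

```text
shift [ 0.3931  0.0238 -0.0136] turn [-0.0053  0.0014  0.    ] tcp [0.5748 0.2432 0.1361] F [ 1.44  1.12 -0.65] t 16.9 op 1.001
```

View pics/c13.png

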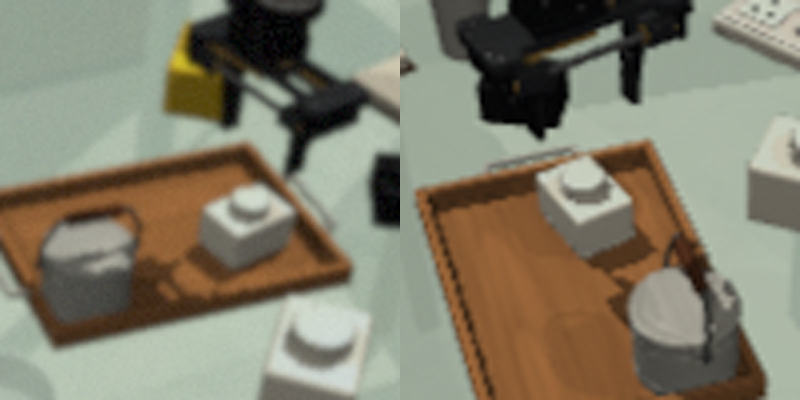

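Emit:
play_rows(motion=[{"dx": 0.1,"dy": 0.024,"dz": -0.014,"rx": -0.005,"ry": 0,"rz": 0,"fingers": -1},{"dx": 0.2,"dy": 0.024,"dz": -0.014,"rx": -0.005,"ry": 0,"rz": 0,"fingers": -1},{"dx": 0.28,"dy": 0.024,"dz": -0.014,"rx": -0.005,"ry": 0,"rz": 0,"fingers": -1},{"dx": 0.34,"dy": 0.024,"dz": -0.014,"rx": -0.005,"ry": 0,"rz": 0,"fingers": -1},{"dx": 0.37,"dy": 0.024,"dz": -0.014,"rx": -0.005,"ry": 0,"rz": 0,"fingers": -1},{"dx": 0.388,"dy": 0.024,"dz": -0.014,"rx": -0.005,"ry": 0,"rz": 0,"fingers": -1},{"dx": 0.388,"dy": 0.024,"dz": -0.014,"rx": -0.005,"ry": 0,"rz": 0,"fingers": -1},{"dx": 0.388,"dy": 0.024,"dz": -0.014,"rx": -0.005,"ry": 0,"rz": 0,"fingers": -1}])

```text
time_s: 17.8
tcp_pos: [0.5704, 0.2491, 0.0577]
tool_rot: [-0.138, 1.565, 0.139]
force: [0.3, 0.8, 0.0]
opening: 1.001
```

Run:
```python
from h import *
cmd([.5715,.2475,.0575],down(10))
for n in ('scene','side'):
    s=snap(n,n+'12')
a=cv2.imread('pics/scene12.png')[120:240,270:390];b=cv2.imread('pics/side12.png')[90:190,180:280]
cv2.imwrite('pics/c14.png',np.hstack([cv2.resize(x,(400,400),interpolation=cv2.INTER_CUBIC) for x in (a,b)]))
```

```text
shift [ 0.001  -0.0086  0.0039] turn [ 0.0012  0.0007 -0.0002] tcp [0.5704 0.2491 0.0577] F [0.26 0.8  0.02] t 17.8 op 1.001
```

View pics/c14.png

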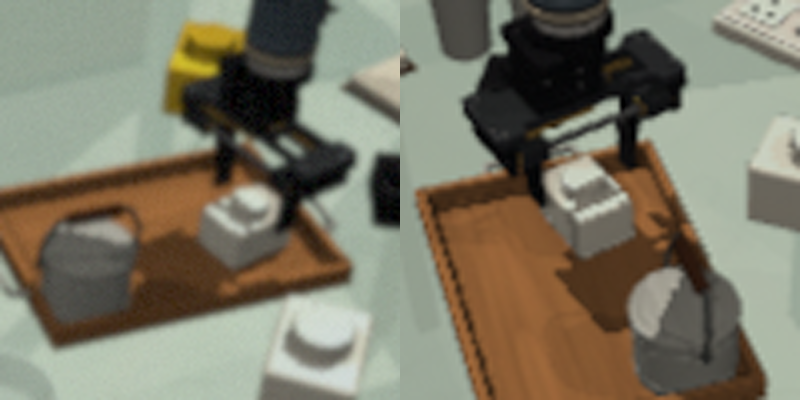

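The fingers straddle the cap. Closing.

Emit:
play_rows(motion=[{"dx": 0,"dy": -0.008,"dz": 0.004,"rx": 0,"ry": 0,"rz": 0,"fingers": -0.6},{"dx": 0,"dy": -0.008,"dz": 0.004,"rx": 0,"ry": 0,"rz": 0,"fingers": -0.3},{"dx": 0,"dy": -0.008,"dz": 0.004,"rx": 0,"ry": 0,"rz": 0,"fingers": -0.15},{"dx": 0,"dy": -0.008,"dz": 0.004,"rx": 0,"ry": 0,"rz": 0,"fingers": -0.05},{"dx": 0,"dy": -0.008,"dz": 0.004,"rx": 0,"ry": 0,"rz": 0,"fingers": 0.1},{"dx": 0,"dy": -0.008,"dz": 0.004,"rx": 0,"ry": 0,"rz": 0,"fingers": 0.4},{"dx": 0,"dy": -0.008,"dz": 0.004,"rx": 0,"ry": 0,"rz": 0,"fingers": 0.4},{"dx": 0,"dy": -0.008,"dz": 0.004,"rx": 0,"ry": 0,"rz": 0,"fingers": 0.4}])

```text
time_s: 18.7
tcp_pos: [0.5702, 0.2475, 0.0574]
tool_rot: [-0.139, 1.568, 0.139]
force: [-3.5, -0.8, 5.1]
opening: 0.463
```

Run:
```python
from h import *
cmd([.575,.247,.0575],down(-4.65))
```

```text
shift [-0.0005 -0.0066  0.0232] turn [ 0.1643 -0.0013 -0.    ] tcp [0.5702 0.2475 0.0574] F [-3.49 -0.77  5.14] t 18.7 op 0.463
```

Emit:
play_rows(motion=[{"dx": -0.003,"dy": 0,"dz": 0.004,"rx": 0.03,"ry": 0,"rz": 0,"fingers": 0.4},{"dx": -0.003,"dy": 0,"dz": 0.008,"rx": 0.06,"ry": 0,"rz": 0,"fingers": 0.4},{"dx": -0.003,"dy": 0,"dz": 0.01,"rx": 0.09,"ry": 0,"rz": 0,"fingers": 0.4},{"dx": -0.003,"dy": 0,"dz": 0.01,"rx": 0.12,"ry": 0,"rz": 0,"fingers": 0.4},{"dx": -0.003,"dy": 0,"dz": 0.01,"rx": 0.15,"ry": 0,"rz": 0,"fingers": 0.4},{"dx": -0.003,"dy": 0,"dz": 0.01,"rx": 0.164,"ry": 0,"rz": 0,"fingers": 0.4},{"dx": -0.003,"dy": 0,"dz": 0.01,"rx": 0.164,"ry": 0,"rz": 0,"fingers": 0.4}])

```text
time_s: 19.4
tcp_pos: [0.5728, 0.2472, 0.0576]
tool_rot: [0.063, 1.57, -0.064]
force: [-1.0, -1.5, 1.7]
opening: 0.46
```

Run:
```python
from h import *
cmd([.575,.247,.0575],down(-4.65))
s=snap('wrist','wrist13')
for n in ('scene','side'):
    s=snap(n,n+'13')
a=cv2.imread('pics/scene13.png')[120:240,270:390];b=cv2.imread('pics/side13.png')[90:190,180:280]
cv2.imwrite('pics/c15.png',np.hstack([cv2.resize(x,(400,400),interpolation=cv2.INTER_CUBIC) for x in (a,b)]))
```

```text
shift [ 0.0006 -0.      0.0109] turn [ 0.     -0.0002  0.0006] tcp [0.5728 0.2472 0.0576] F [-1.01 -1.48  1.73] t 19.4 op 0.46
```

View pics/c15.png

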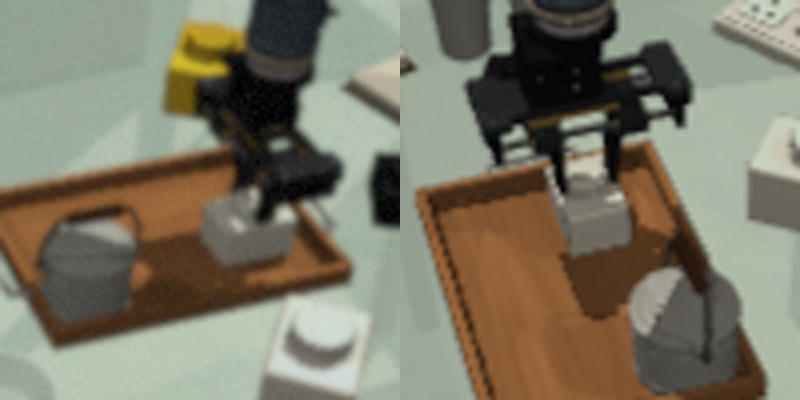

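Emit:
play_rows(motion=[{"dx": 0,"dy": -0.03,"dz": 0.013,"rx": 0,"ry": 0,"rz": 0,"fingers": 0.4},{"dx": 0,"dy": -0.08,"dz": 0.034,"rx": 0,"ry": 0,"rz": 0,"fingers": 0.4},{"dx": 0,"dy": -0.14,"dz": 0.06,"rx": 0,"ry": 0,"rz": 0,"fingers": 0.4},{"dx": 0,"dy": -0.2,"dz": 0.084,"rx": 0,"ry": 0,"rz": 0,"fingers": 0.4},{"dx": 0,"dy": -0.26,"dz": 0.11,"rx": 0,"ry": 0,"rz": 0,"fingers": 0.4},{"dx": 0,"dy": -0.32,"dz": 0.135,"rx": 0,"ry": 0,"rz": 0,"fingers": 0.4},{"dx": 0,"dy": -0.38,"dz": 0.16,"rx": 0,"ry": 0,"rz": 0,"fingers": 0.4},{"dx": 0,"dy": -0.43,"dz": 0.18,"rx": 0,"ry": 0,"rz": 0,"fingers": 0.4},{"dx": 0,"dy": -0.47,"dz": 0.2,"rx": 0,"ry": 0,"rz": 0,"fingers": 0.4},{"dx": 0,"dy": -0.49,"dz": 0.205,"rx": 0,"ry": 0,"rz": 0,"fingers": 0.4},{"dx": 0,"dy": -0.49,"dz": 0.205,"rx": 0,"ry": 0,"rz": 0,"fingers": 0.4}])

```text
time_s: 20.65
tcp_pos: [0.6061, 0.1456, 0.0577]
tool_rot: [0.064, 1.57, -0.065]
force: [0.2, -0.7, -0.9]
opening: 0.459
```

```bash
cat >> h.py <<'E'
_y=np.radians(-4.65); EX=np.array([np.cos(_y),np.sin(_y)]);EY=np.array([-EX[1],EX[0]]);C0=np.array([.534,.1626])
def tr(p): d=np.array(p)[:2]-C0; return np.array([d@EX,d@EY])
E
python3 - <<'E'
from h import *
cmd([.575,.247,.0575],down(-4.65)); print(tr(bot.read_state()['tcp_pos']))
for n in ('scene','side'):
    s=snap(n,n+'14')
a=cv2.imread('pics/scene14.png')[130:240,260:370];b=cv2.imread('pics/side14.png')[110:210,180:280]
cv2.imwrite('pics/c16.png',np.hstack([cv2.resize(x,(400,400),interpolation=cv2.INTER_CUBIC) for x in (a,b)]))
E
```

```text
shift [ 0.0006  0.4923 -0.1966] turn [-0.0006  0.0002  0.0005] tcp [0.6061 0.1456 0.0577] F [ 0.22 -0.67 -0.88] t 20.65 op 0.459
[ 0.07325082 -0.01105484]
```

View pics/c16.png

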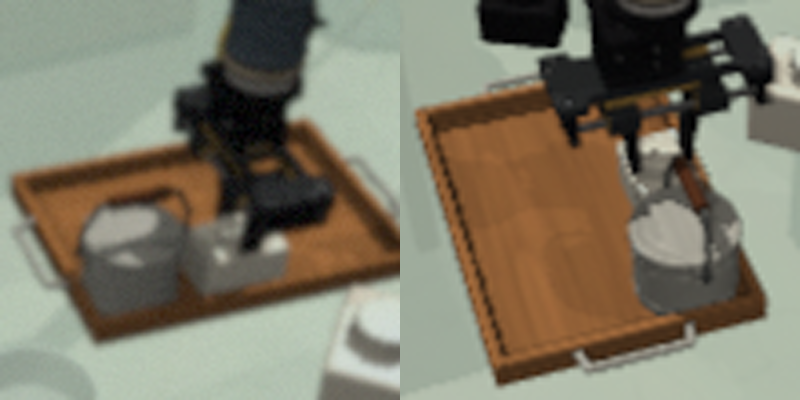

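Emit:
play_rows(motion=[{"dx": 0,"dy": 0,"dz": 0.01,"rx": 0,"ry": 0,"rz": 0,"fingers": 0.4},{"dx": 0,"dy": 0,"dz": 0.02,"rx": 0,"ry": 0,"rz": 0,"fingers": 0.4},{"dx": 0,"dy": 0,"dz": 0.025,"rx": 0,"ry": 0,"rz": 0,"fingers": 0.4},{"dx": 0,"dy": 0,"dz": 0.025,"rx": 0,"ry": 0,"rz": 0,"fingers": 0.4}])

```text
time_s: 21.15
tcp_pos: [0.6107, 0.1471, 0.0576]
tool_rot: [0.064, 1.57, -0.063]
force: [-1.3, -0.1, -0.8]
opening: 0.458
```

Emit:
play_rows(motion=[{"dx": 0,"dy": 0,"dz": 0.005,"rx": 0,"ry": 0,"rz": 0,"fingers": 0.4},{"dx": 0,"dy": 0,"dz": 0.008,"rx": 0,"ry": 0,"rz": 0,"fingers": 0.4},{"dx": 0,"dy": 0,"dz": 0.008,"rx": 0,"ry": 0,"rz": 0,"fingers": 0.4}])

```text
time_s: 21.45
tcp_pos: [0.6111, 0.1469, 0.0575]
tool_rot: [0.064, 1.573, -0.063]
force: [-4.4, 1.1, 2.1]
opening: 0.464
```

Run:
```python
from h import *
cmd([.575,.247,.0575],down(-4.65)); print(tr(bot.read_state()['tcp_pos']))
```

```text
shift [ 0.001   0.4842 -0.2203] turn [ 0.0004 -0.002  -0.0004] tcp [0.6111 0.1469 0.0575] F [-4.41  1.06  2.13] t 21.45 op 0.464
[ 0.07813744 -0.00936499]
```

Emit:
play_rows(motion=[{"dx": 0,"dy": -0.015,"dz": -0.003,"rx": 0,"ry": 0,"rz": 0,"fingers": 0.4},{"dx": 0,"dy": -0.035,"dz": -0.003,"rx": 0,"ry": 0,"rz": 0,"fingers": 0.4},{"dx": 0,"dy": -0.055,"dz": -0.003,"rx": 0,"ry": 0,"rz": 0,"fingers": 0.4},{"dx": 0,"dy": -0.065,"dz": -0.003,"rx": 0,"ry": 0,"rz": 0,"fingers": 0.4},{"dx": 0,"dy": -0.065,"dz": -0.003,"rx": 0,"ry": 0,"rz": 0,"fingers": 0.4}])

```text
time_s: 21.95
tcp_pos: [0.6102, 0.1358, 0.058]
tool_rot: [0.065, 1.571, -0.06]
force: [-4.7, 4.1, 2.1]
opening: 0.457
```

Emit:
play_rows(motion=[{"dx": 0,"dy": -0.005,"dz": 0,"rx": 0,"ry": 0,"rz": 0,"fingers": 0.4},{"dx": 0,"dy": -0.01,"dz": 0,"rx": 0,"ry": 0,"rz": 0,"fingers": 0.4},{"dx": 0,"dy": -0.01,"dz": 0,"rx": 0,"ry": 0,"rz": 0,"fingers": 0.4}])

```text
time_s: 22.25
tcp_pos: [0.6102, 0.1344, 0.058]
tool_rot: [0.065, 1.571, -0.059]
force: [-3.1, 5.2, 2.3]
opening: 0.46
```

Run:
```python
from h import *
cmd([.575,.247,.0575],down(-4.65)); print(tr(bot.read_state()['tcp_pos']))
```

```text
shift [ 0.0049  0.5474 -0.2199] turn [ 0.0013 -0.0008 -0.0023] tcp [0.6102 0.1344 0.058 ] F [-3.05  5.15  2.32] t 22.25 op 0.46
[ 0.07822365 -0.0219364 ]
```

Run:
```python
from h import *
for n in ('scene','side'):
    s=snap(n,n+'15')
a=cv2.imread('pics/scene15.png')[155:225,270:340];b=cv2.imread('pics/side15.png')[130:200,215:285]
cv2.imwrite('pics/c17.png',np.hstack([cv2.resize(x,(400,400),interpolation=cv2.INTER_CUBIC) for x in (a,b)]))
```

```text
(no output)
```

View pics/c17.png

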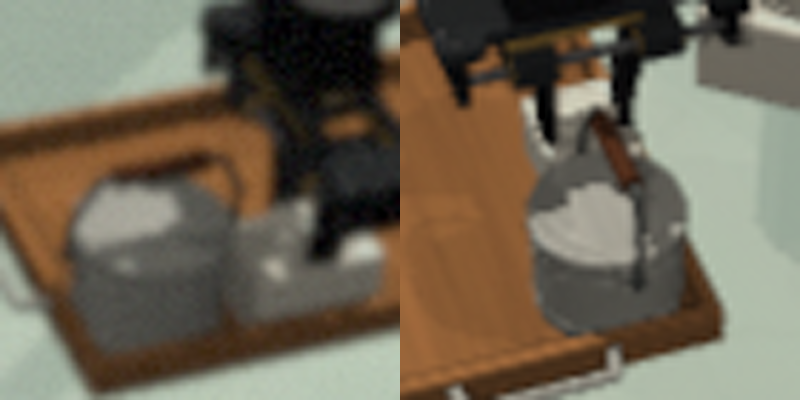

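The box appears to touch the pot. Release, rise and inspect.

Emit:
play_rows(motion=[{"dx": 0,"dy": 0,"dz": 0,"rx": 0,"ry": 0,"rz": 0,"fingers": 0},{"dx": 0,"dy": 0,"dz": 0,"rx": 0,"ry": 0,"rz": 0,"fingers": -0.2},{"dx": 0,"dy": 0,"dz": 0,"rx": 0,"ry": 0,"rz": 0,"fingers": -0.4},{"dx": 0,"dy": 0,"dz": 0,"rx": 0,"ry": 0,"rz": 0,"fingers": -0.6},{"dx": -0.05,"dy": 0.0,"dz": 0,"rx": 0,"ry": 0,"rz": 0,"fingers": -0.6},{"dx": -0.15,"dy": 0,"dz": 0,"rx": 0,"ry": 0,"rz": 0,"fingers": -0.6},{"dx": -0.35,"dy": 0,"dz": 0,"rx": 0,"ry": 0,"rz": 0,"fingers": -0.6},{"dx": -0.6,"dy": 0,"dz": 0,"rx": 0,"ry": 0,"rz": 0,"fingers": -0.6},{"dx": -0.85,"dy": -0.2,"dz": 0,"rx": 0,"ry": 0,"rz": 0,"fingers": -0.6},{"dx": -1,"dy": -0.45,"dz": 0,"rx": 0,"ry": 0,"rz": 0,"fingers": -0.6},{"dx": -1,"dy": -0.7,"dz": 0,"rx": 0,"ry": 0,"rz": 0,"fingers": -0.6},{"dx": -1,"dy": -0.9,"dz": 0,"rx": 0,"ry": 0,"rz": 0,"fingers": -0.6},{"dx": -1,"dy": -0.9,"dz": 0,"rx": 0,"ry": 0,"rz": 0,"fingers": -0.6},{"dx": -1,"dy": -0.9,"dz": 0,"rx": 0,"ry": 0,"rz": 0,"fingers": -0.6}])

```text
time_s: 23.75
tcp_pos: [0.5956, -0.0514, 0.2588]
tool_rot: [0.068, 1.568, -0.069]
force: [0.3, 1.1, 0.1]
opening: 0.803
```

Run:
```python
from h import *
print(bot.read_state()['tcp_pos'])
for n in ('wrist','scene','side'):
    s=snap(n,n+'16')
v=cv2.imread('pics/wrist16.png')[0:200,150:350]
cv2.imwrite('pics/c18.png',cv2.resize(v,(600,600),interpolation=cv2.INTER_CUBIC))
a=cv2.imread('pics/scene16.png')[155:225,270:340];b=cv2.imread('pics/side16.png')[130:200,215:285]
cv2.imwrite('pics/c19.png',np.hstack([cv2.resize(x,(400,400),interpolation=cv2.INTER_CUBIC) for x in (a,b)]))
```

```text
[ 0.59562594 -0.05138254  0.25879584]
```

View pics/c18.png

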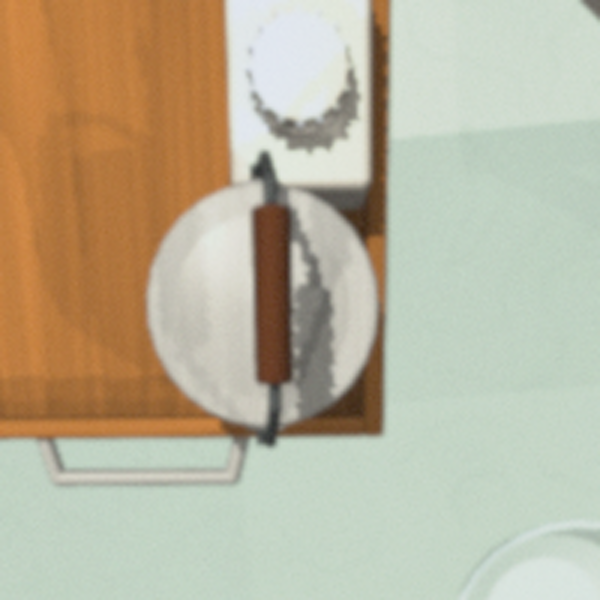

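View pics/c19.png

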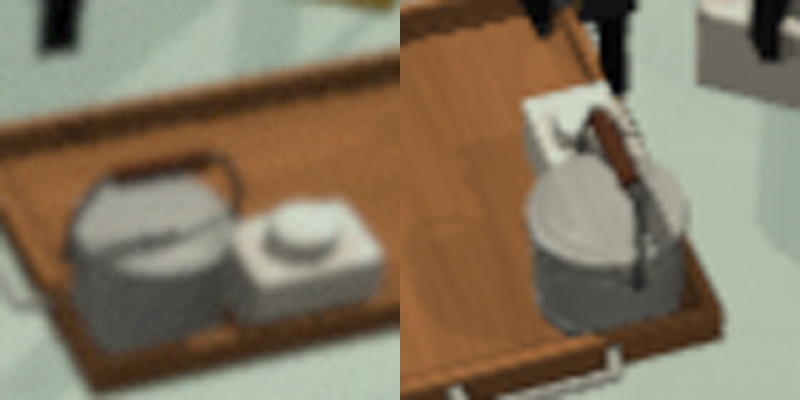

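Run:
```python
from h import *
s=load('wrist16')
g=lambda x,y,z:onz(s,150+x/3-.33,y/3-.33,z)[:2]
for n,p in dict(corner=(383.5,434.5,.026),edge_up=(390,50,.026),lid=(262.5,304,.0825),lidL=(147,304,.0825),lidR=(378,304,.0825),lidT=(262,180,.0825),lidB=(262,428,.0825),boxR1=(371,5,.054),boxR2=(369,187,.054),boxL1=(225.5,5,.054),boxL2=(231.5,180,.054),cap=(298,67,.068)).items():
    print(n,tr(g(*p)).round(4))
r=lambda a,b:np.degrees(np.arctan2(-(a-b)[0],(a-b)[1]))
print('box side yaw in tray',r(tr(g(371,5,.054)),tr(g(369,187,.054))),r(tr(g(225.5,5,.054)),tr(g(231.5,180,.054))),'tray edge',r(tr(g(390,50,.026)),tr(g(383.5,434.5,.026))))
```

```text
corner [ 0.12   -0.1688]
edge_up [ 0.1198 -0.0012]
lid [ 0.0641 -0.1123]
lidL [ 0.0172 -0.112 ]
lidR [ 0.1111 -0.1126]
lidT [ 0.0648 -0.0661]
lidB [ 0.063  -0.1619]
boxR1 [0.109 0.005]
boxR2 [ 0.1091 -0.0628]
boxL1 [0.05   0.0054]
boxL2 [ 0.0506 -0.0597]
cap [ 0.0792 -0.0219]
box side yaw in tray 0.08469603121256129 0.516151576699326 tray edge 0.04133689424365366
```

Flush in x and aligned, but the spacing to the pot reads about 92 mm against a 93.5 mm limit, which is marginal. I'll nudge the box towards the pot with closed fingers, low on its +y face.

Emit:
play_rows(motion=[{"dx": 0,"dy": 0.2,"dz": -0.02,"rx": 0,"ry": 0,"rz": 0,"fingers": 0.5},{"dx": 0,"dy": 0.5,"dz": -0.05,"rx": 0,"ry": 0,"rz": 0,"fingers": 1},{"dx": 0.1,"dy": 0.98,"dz": -0.05,"rx": 0,"ry": 0,"rz": 0,"fingers": 1},{"dx": 0.1,"dy": 0.98,"dz": -0.05,"rx": 0,"ry": 0,"rz": 0,"fingers": 1},{"dx": 0.1,"dy": 0.98,"dz": -0.05,"rx": 0,"ry": 0,"rz": 0,"fingers": 1},{"dx": 0.1,"dy": 0.98,"dz": -0.05,"rx": 0,"ry": 0,"rz": 0,"fingers": 1}])

```text
time_s: 24.5
tcp_pos: [0.6009, 0.1532, 0.2363]
tool_rot: [0.057, 1.572, -0.057]
force: [-0.2, -0.8, -0.1]
opening: 0.34
```

Run:
```python
from h import *
p=C0+.076*EX+.055*EY; cmd([*p,.15],down(-4.65)); cmd([*p,.028],down(-4.65))
```

```text
shift [0.4312 0.2943 0.0464] turn [ 0.0054 -0.0015  0.0003] tcp [0.6009 0.1532 0.2363] F [-0.19 -0.83 -0.14] t 24.5 op 0.34
shift [1.0412 0.2946 0.0478] turn [ 0.0054 -0.0015  0.0003] tcp [0.6009 0.1532 0.2363] F [-0.19 -0.83 -0.14] t 24.5 op 0.34
```

Emit:
play_rows(motion=[{"dx": 0.05,"dy": 0.2,"dz": 0.04,"rx": 0.005,"ry": 0,"rz": 0,"fingers": 1},{"dx": 0.1,"dy": 0.295,"dz": 0.047,"rx": 0.005,"ry": 0,"rz": 0,"fingers": 1},{"dx": 0.25,"dy": 0.295,"dz": 0.047,"rx": 0.005,"ry": 0,"rz": 0,"fingers": 1},{"dx": 0.43,"dy": 0.295,"dz": 0.047,"rx": 0.005,"ry": 0,"rz": 0,"fingers": 1},{"dx": 0.43,"dy": 0.295,"dz": 0.047,"rx": 0.005,"ry": 0,"rz": 0,"fingers": 1},{"dx": 0.55,"dy": 0.295,"dz": 0.047,"rx": 0.005,"ry": 0,"rz": 0,"fingers": 1},{"dx": 0.7,"dy": 0.295,"dz": 0.047,"rx": 0.005,"ry": 0,"rz": 0,"fingers": 1},{"dx": 0.85,"dy": 0.295,"dz": 0.047,"rx": 0.005,"ry": 0,"rz": 0,"fingers": 1},{"dx": 0.96,"dy": 0.295,"dz": 0.047,"rx": 0.005,"ry": 0,"rz": 0,"fingers": 1},{"dx": 0.99,"dy": 0.295,"dz": 0.047,"rx": 0.005,"ry": 0,"rz": 0,"fingers": 1},{"dx": 0.99,"dy": 0.295,"dz": 0.047,"rx": 0.005,"ry": 0,"rz": 0,"fingers": 1}])

```text
time_s: 25.6
tcp_pos: [0.6165, 0.2058, 0.0403]
tool_rot: [0.07, 1.57, -0.07]
force: [-0.1, 0.9, -0.5]
opening: 0.003
```

Emit:
play_rows(motion=[{"dx": 0.01,"dy": -0.02,"dz": 0,"rx": 0,"ry": 0,"rz": 0,"fingers": 1},{"dx": 0.03,"dy": -0.05,"dz": 0,"rx": 0,"ry": 0,"rz": 0,"fingers": 1},{"dx": 0.03,"dy": -0.08,"dz": 0,"rx": 0,"ry": 0,"rz": 0,"fingers": 1},{"dx": 0.03,"dy": -0.1,"dz": 0,"rx": 0,"ry": 0,"rz": 0,"fingers": 1},{"dx": 0.03,"dy": -0.1,"dz": 0,"rx": 0,"ry": 0,"rz": 0,"fingers": 1}])

```text
time_s: 26.1
tcp_pos: [0.6146, 0.1853, 0.0343]
tool_rot: [0.071, 1.569, -0.071]
force: [-0.8, -0.2, 0.4]
opening: 0.005
```

Run:
```python
from h import *
p=C0+.076*EX+.03*EY; cmd([*p,.028],down(-4.65));print(tr(bot.read_state()['tcp_pos']))
```

```text
shift [ 0.0313  0.004  -0.0125] turn [-0.0059  0.0004 -0.0001] tcp [0.6146 0.1853 0.0343] F [-0.77 -0.19  0.42] t 26.1 op 0.005
[0.07848976 0.029166  ]
```

Emit:
play_rows(motion=[{"dx": 0.01,"dy": -0.01,"dz": 0,"rx": -0.005,"ry": 0,"rz": 0,"fingers": 1},{"dx": 0.02,"dy": -0.015,"dz": 0,"rx": -0.005,"ry": 0,"rz": 0,"fingers": 1},{"dx": 0.02,"dy": -0.015,"dz": 0,"rx": -0.005,"ry": 0,"rz": 0,"fingers": 1}])

```text
time_s: 26.4
tcp_pos: [0.6142, 0.1842, 0.0296]
tool_rot: [0.064, 1.57, -0.062]
force: [0.8, 1.2, -0.2]
opening: 0.002
```

Emit:
play_rows(motion=[{"dx": 0,"dy": -0.005,"dz": 0,"rx": 0,"ry": 0,"rz": 0,"fingers": 1},{"dx": 0,"dy": -0.01,"dz": 0,"rx": 0,"ry": 0,"rz": 0,"fingers": 1},{"dx": 0,"dy": -0.01,"dz": 0,"rx": 0,"ry": 0,"rz": 0,"fingers": 1}])

```text
time_s: 26.7
tcp_pos: [0.6139, 0.182, 0.0297]
tool_rot: [0.064, 1.57, -0.063]
force: [1.2, 3.5, 0.0]
opening: 0.005
```

Emit:
play_rows(motion=[{"dx": 0,"dy": -0.005,"dz": 0,"rx": 0,"ry": 0,"rz": 0,"fingers": 1},{"dx": 0,"dy": -0.01,"dz": 0,"rx": 0,"ry": 0,"rz": 0,"fingers": 1},{"dx": 0,"dy": -0.01,"dz": 0,"rx": 0,"ry": 0,"rz": 0,"fingers": 1}])

```text
time_s: 27.0
tcp_pos: [0.6141, 0.1819, 0.0298]
tool_rot: [0.065, 1.569, -0.06]
force: [2.2, 6.6, -1.6]
opening: 0.001
```

Run:
```python
from h import *
p=C0+.076*EX+.03*EY; cmd([*p,.028],down(-4.65));print(tr(bot.read_state()['tcp_pos']))
```

```text
shift [ 0.0092  0.0213 -0.0113] turn [ 0.0009  0.0005 -0.002 ] tcp [0.6141 0.1819 0.0298] F [ 2.22  6.61 -1.6 ] t 27.0 op 0.001
[0.07826617 0.02573364]
```

Force rises to 6.6 N with the finger stalled, so the box is firmly against the pot. Retreat and check.

Emit:
play_rows(motion=[{"dx": 0,"dy": 0.03,"dz": 0,"rx": 0,"ry": 0,"rz": 0,"fingers": 1},{"dx": 0,"dy": 0.1,"dz": 0,"rx": 0,"ry": 0,"rz": 0,"fingers": 1},{"dx": -0.1,"dy": 0.15,"dz": 0,"rx": 0,"ry": 0,"rz": 0,"fingers": 1},{"dx": -0.35,"dy": 0.15,"dz": 0,"rx": 0,"ry": 0,"rz": 0,"fingers": 1},{"dx": -0.6,"dy": 0.15,"dz": 0,"rx": 0,"ry": 0,"rz": 0,"fingers": 1},{"dx": -1,"dy": 0.15,"dz": 0,"rx": 0,"ry": 0,"rz": 0,"fingers": 1},{"dx": -1,"dy": 0.1,"dz": 0,"rx": 0,"ry": 0,"rz": 0,"fingers": 1},{"dx": -1,"dy": -0.1,"dz": -0.1,"rx": 0,"ry": 0,"rz": 0,"fingers": 1},{"dx": -1,"dy": -0.4,"dz": -0.1,"rx": 0,"ry": 0,"rz": 0,"fingers": 1},{"dx": -1,"dy": -0.7,"dz": -0.1,"rx": 0,"ry": 0,"rz": 0,"fingers": 1},{"dx": -1,"dy": -1,"dz": -0.1,"rx": 0,"ry": 0,"rz": 0,"fingers": 1},{"dx": -1,"dy": -1,"dz": -0.1,"rx": 0,"ry": 0,"rz": 0,"fingers": 1},{"dx": -1,"dy": -1,"dz": -0.1,"rx": 0,"ry": 0,"rz": 0,"fingers": 1},{"dx": -1,"dy": -1,"dz": -0.1,"rx": 0,"ry": 0,"rz": 0,"fingers": 1}])

```text
time_s: 28.4
tcp_pos: [0.5774, -0.0189, 0.2297]
tool_rot: [0.065, 1.57, -0.065]
force: [-0.4, 0.7, 0.6]
opening: 0.011
```

Run:
```python
from h import *
print(bot.read_state()['tcp_pos'])
for n in ('wrist','scene','side'):
    s=snap(n,n+'17')
v=cv2.imread('pics/wrist17.png')[0:200,150:350]
cv2.imwrite('pics/c20.png',cv2.resize(v,(600,600),interpolation=cv2.INTER_CUBIC))
a=cv2.imread('pics/scene17.png')[155:225,270:340];b=cv2.imread('pics/side17.png')[130:200,215:285]
cv2.imwrite('pics/c21.png',np.hstack([cv2.resize(x,(400,400),interpolation=cv2.INTER_CUBIC) for x in (a,b)]))
```

```text
[ 0.57735402 -0.01893245  0.22966712]
```

View pics/c20.png

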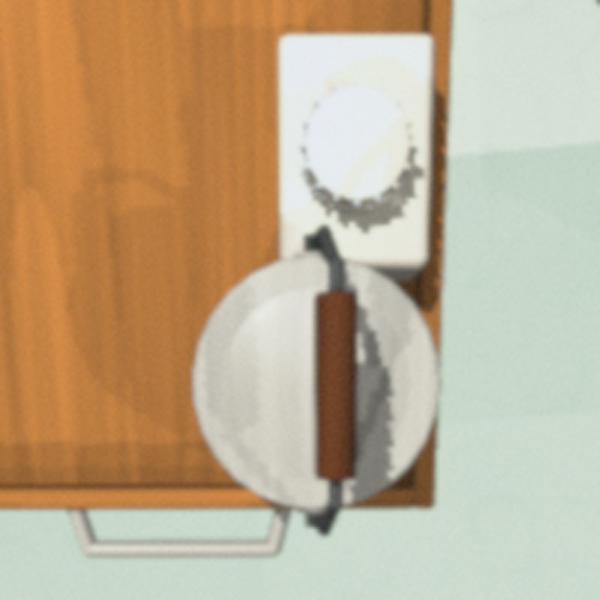

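View pics/c21.png

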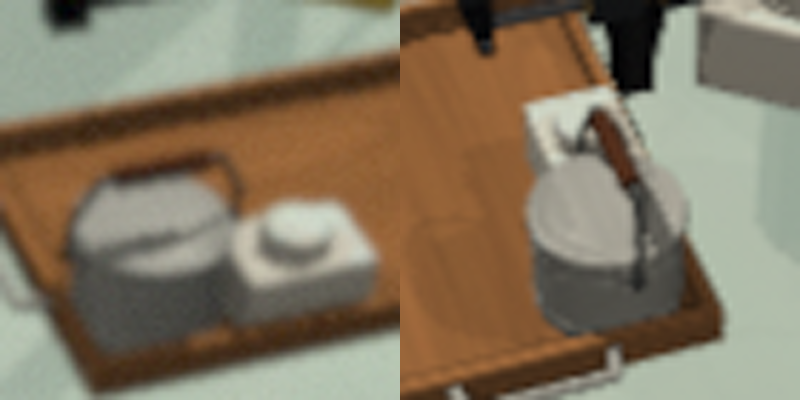

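Run:
```python
from h import *
s=load('wrist17')
g=lambda x,y,z:tr(onz(s,150+x/3-.33,y/3-.33,z)[:2])
for n,p in dict(corner=(433.5,506.5,.026),edge_up=(453,5,.026),lid=(315,380,.0825),lidL=(192,380,.0825),lidR=(438,380,.0825),lidT=(314,250,.0825),lidB=(314,510,.0825),TL=(279,33,.054),TR=(433.5,35,.054),BR=(428,265,.054),cap=(357,143,.068)).items():
    print(n,g(*p).round(4))
TL,TR,BR=g(279,33,.054),g(433.5,35,.054),g(428,265,.054)
print('box centre',(TL+BR)/2,'side',np.linalg.norm(TL-TR),np.linalg.norm(TR-BR),'yaw',np.degrees(np.arctan2(*(TR-TL)[::-1])),np.degrees(np.arctan2(-(TR-BR)[0],(TR-BR)[1])))
hs=cv2.cvtColor(s['image'],cv2.COLOR_RGB2HSV)
for y in (60,100,140): print([tuple(hs[y,x]) for x in range(285,304,2)])
print('dist', np.linalg.norm((TL+BR)/2-g(315,380,.0825)))
```

```text
corner [ 0.1196 -0.169 ]
edge_up [0.1199 0.0355]
lid [ 0.0635 -0.1115]
lidL [ 0.0168 -0.1114]
lidR [ 0.1102 -0.1116]
lidT [ 0.0631 -0.0653]
lidB [ 0.0632 -0.1613]
TL [0.0502 0.0153]
TR [0.1084 0.0145]
BR [ 0.1092 -0.0668]
cap [ 0.0792 -0.026 ]
box centre [ 0.0796933  -0.02577506] side 0.058159902286499254 0.08130341907334716 yaw -0.7915466060556228 0.5696065958066602
[(np.uint8(18), np.uint8(23), np.uint8(136)), (np.uint8(25), np.uint8(18), np.uint8(157)), (np.uint8(28), np.uint8(16), np.uint8(220)), (np.uint8(21), np.uint8(23), np.uint8(219)), (np.uint8(18), np.uint8(44), np.uint8(144)), (np.uint8(15), np.uint8(147), np.uint8(97)), (np.uint8(14), np.uint8(129), np.uint8(134)), (np.uint8(43), np.uint8(22), np.uint8(189)), (np.uint8(64), np.uint8(20), np.uint8(216)), (np.uint8(60), np.uint8(18), np.uint8(215))]
[(np.uint8(19), np.uint8(19), np.uint8(185)), (np.uint8(22), np.uint8(29), np.uint8(133)), (np.uint8(12), np.uint8(101), np.uint8(68)), (np.uint8(14), np.uint8(168), np.uint8(85)), (np.uint8(14), np.uint8(149), np.uint8(96)), (np.uint8(14), np.uint8(155), np.uint8(132)), (np.uint8(30), np.uint8(25), np.uint8(182)), (np.uint8(64), np.uint8(18), np.uint8(217)), (np.uint8(64), np.uint8(18), np.uint8(217)), (np.uint8(64), np.uint8(19), np.uint8(215))]
[(np.uint8(28), np.uint8(16), np.uint8(211)), (np.uint8(26), np.uint8(19), np.uint8(213)), (np.uint8(26), np.uint8(19), np.uint8(214)), (np.uint8(26), np.uint8(17), np.uint8(214)), (np.uint8(24), np.uint8(19), np.uint8(187)), (np.uint8(25), np.uint8(31), np.uint8(146)), (np.uint8(62), np.uint8(21), np.uint8(214)), (np.uint8(62), np.uint8(19), np.uint8(216)), (np.uint8(62), np.uint8(19), np.uint8(217)), (np.uint8(62), np.uint8(19), np.uint8(215))]
dist 0.08720967092841744
```

All measures pass: pot about (0.064, -0.114), box about (0.080, -0.026), yaw under 1°, spacing 87–89 mm. The arm is clear, so I'm handing in.

```bash
python3 -c "
from h import *
print(bot.hand_in()); print(bot.read_state()['time_s'])"
```

```text
the job is handed in; nothing more can be done
None
the job is handed in; nothing more can be done
```

The pot is home in the tray's far corner on the stand's side, and the white box sits against both the far edge and the pot. I handed the job in just after 28 s; it reports no verdict.

**What I did**
- **Pot:** the handle was leaning about 16° towards the robot, so closing the jaws raised it upright. I lifted the pot off the stand by it and felt for both raised edges (about 2–5 N). I then set it down and let go.
- **Box:** I gripped the cap, turned the box square to the tray and slid it to the far edge and then to the pot. The gap to the pot looked marginal (92–93 mm spacing against the 93.5 mm limit). I nudged the box in with closed fingers until it stopped dead at 6.6 N.

**Last checks, from the wrist camera, in the tray's frame**

| Item | Measured | Required |
|---|---|---|
| Pot x | about 0.064 m | above 0.060 |
| Pot y | about -0.113 m | below -0.110 |
| Box x | 0.080 m | above 0.076 |
| Box yaw to the far edge | under 1° | under 4° |
| Box to pot spacing | 87–89 mm | below 93.5 mm |

- **Tray:** its corner was within about 1 mm of where it started.
- **Arm:** it was raised clear of everything at hand-in.

**Where readings disagreed or were not checked**
- **Pot y:** the lid-centre reading gave -0.1115, while the lid's edges and the tray corner gave -0.113 to -0.114. All of these pass.
- **Stand and bystanders:** I did not measure these again at the end. I never knowingly touched them, apart from lifting the pot off the stand.
- **Pot's tilt and contact forces:** I judged these only from the pictures and from the wrist force at the end of each move.

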